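# Clip the well plate into the bench rocker and jog it

## Task

Clip the white well plate into the bench rocker: with the plate tilted, hook its plain thin front edge under the fixed steel lip, then lower the rear edge and press it down until the plate lies flat on the deck and the sprung catch has closed over it. Then tip the jog lever fully towards the round lamp on its box, hold it there for about a second and let it spring back to the middle. Never tip the lever the other way, and leave the bottle, measuring cylinder, beaker and cup standing where they are.

Things in the scene. Friction and masses are not known exactly. Their poses are not given: they have to be found in the camera images.
- plate_fin (a point): Centre of the loose white well plate's pinch fin (plate 0.15 to 0.31 kg). Axes: x from the plate's front to its rear, y across, z up. The fin stands across the plate's middle: 12 mm thick (x; pinch it so), 56 mm long (y), from 12 to 50 mm above the plate's underside; this point 31 mm above it. At the start the plate lies flat, front edge roughly towards the robot.
- plate_tongue (a point): Middle of the plate's front edge, on its underside, 80 mm to -x of plate_fin and 31 mm below it. The plate is 160 mm long, 100 mm wide, 6 mm thick; a 12 mm thick body with four flat round wells covers x -45 to +40 mm. In front of the body is a plain 6 mm thick, 35 mm long flange that goes under the lip. Axes as plate_fin.
- plate_rear (a point): Middle of the plate's rear edge, on its underside, 80 mm to +x of plate_fin and 31 mm below it. The rear flange is plain, 6 mm thick and 40 mm long, and is for pressing on (best about 60 mm behind the plate's centre). Axes as plate_fin.
- seat (a point): Centre of the dark deck on the bench rocker (fixed grey box 230 x 140 mm, deck 60 mm above the bench), at deck level. x from the lip end (nearer the robot) to the catch end, y across, z up. The seated plate lies centred here, axes parallel, underside on the deck. Side guides (x +-45 mm) stand at y +-53.5 mm, flaring outward up to 19 mm high. Two rear stops 14 mm high at x +81.5 mm.
- lip (a point): Middle of the mouth edge of the fixed steel lip (100 mm wide), 11 mm above the deck, at x = -65 mm of seat; axes as seat. Under it the pocket runs 16 mm farther to -x, to a wall at x = -81.5 mm of seat, where the lip's underside is 8 mm above the deck. The plate's front edge goes in tilted up to about 0.3 rad, front low. The lip's top is 17 mm above the deck.
- catch_nose (a point): Tip of the sprung catch's nose (32 mm wide, in the middle of the rocker's rear end), at x = +75.5 mm of seat, 9 mm above the deck when closed; axes as seat. From the tip its face slopes up and back at 65 degrees to 25 mm above the deck. The plate's rear edge comes to rest tilted on this slope.
- catch (a joint): The catch slides along seat's +x: 0 = closed (rest), up to 0.012 m pushed back, spring 2.4 to 4.8 N. Pressing down on the plate's rear flange with some 5 to 18 N pushes it back; it springs to 0 again over the plate's edge when the plate is flat.
- jog (a joint): Spring-centred momentary jog lever: 0 upright at rest, + towards the lamp, limits +-0.5 rad (0.35 rad and more counts as tipped fully). Needs about 2.5 N at the knob for full tilt and returns to 0 when let go.
- jog_knob (a point): Centre of the black ball knob (24 mm diameter) on the jog lever, 70 mm from the pivot along the 10 mm thick shaft.
- jog_pivot (a point): Pivot of the jog lever, in the middle of the top of the fixed grey jog box (90 mm in x, 120 mm in y, 45 mm high; this point 45 mm above the bench). Its y axis points to the round lamp (22 mm clear dome, 12 mm high, 45 mm from the pivot); the lever swings in its y-z plane.
- bottle_mid (a point): Middle of the bystander amber bottle, 52 mm diameter, 120 mm high; point 60 mm above its foot. Do not disturb.
- cylinder_mid (a point): Middle of the bystander glass measuring cylinder, foot 52 mm diameter, tube 26 mm, 170 mm high; point 85 mm above its foot. Do not disturb.
- beaker_mid (a point): Middle of the bystander glass beaker, 68 mm diameter, 85 mm high; point 42.5 mm above its foot. Do not disturb.
- mug_mid (a point): Middle of the bystander white porcelain cup without handle, 68 mm diameter, 85 mm high; point 42.5 mm above its foot. Do not disturb.
Things that resemble listed ones, but are neither listed nor needed, are in the scene too. There is more than one size of the part that bears plate_fin; the job needs the smaller.

How it is judged:
By the outcome, as a careful person would: the job done as asked, in the order asked, and still so for the second after the job is handed in, with the robot touching nothing.
It also fails if it takes over 72 s, if anything falls off the work surface, if the arm or the gripper's body presses on something with over 40 N, if the wrist force passes 120 N, or if a joint passes its speed limit or range.

## Robot

A 6-joint arm with a two-finger parallel gripper is mounted at the origin on the work surface. World frame = base frame: x ahead of the robot, y to its left, z up, the work surface at z = 0. Lengths are in m, angles in rad, forces in N, time in s.
With the tool pointing down it reaches from about 0.4 to 0.825 m from the base axis. Payload 7 kg.
Tool frame: the origin (TCP) lies between the finger pads; the fingertips stand 22 mm ahead of it and the grasp point (between the pads) lies 3 mm ahead of it; z points along the fingers, y is the direction in which the jaws open and shut (so a half turn about z gives the same grasp; the last joint's range is limited). The gripper opens to 88 mm and grips with 3 to 60 N. Pads are 19 mm wide; open, the fingers measure 130 mm over their backs; the gripper's body (78 mm by 193 mm) begins 47 mm behind the grasp point.
Start: joints at [1.487, 0.359, 0.012, 0, -1.224, -0.288], TCP at [0.245, 0.629, 0.249] pointing down, gripper open.
Joint ranges: [-3.07, 3.07], [-1.43, 2.12], [-1.02, 1.25], [-3.03, 1.67], [-3.05, -0], [-3.03, 3.03]. Speed limits (rad/s): [2.39, 2.39, 3.01, 3.14, 3.14, 3.14].

## Interface

Orientations are given as [roll, pitch, yaw] about the fixed x, y, z axes, in that order (R = Rz(yaw) Ry(pitch) Rx(roll)).
In Python, from station import arm, optics gives the robot as it stands. The module is installed in compiled form; this text tells all that it offers.
- The arm moves only by the tool jog_arm, never from a script. Its argument "motion" is a list that holds one entry, the list of rows, each a list of 7 numbers: the shift along the tool's x, y, z in m, then the turn, a rotation vector about the tool's x, y, z in degrees, then the finger opening in m, from 0 to 0.0876. In form: [[[x, y, z, rx, ry, rz, grip], ...]]. A call has 1 to 8 rows; each row is the pose to reach, as a shift and turn from the pose measured when the call began, along the tool's axes at that moment; what a row does not reach only later rows make up. A row lasts 1/10 s, in which the tool goes at most 50 mm and 8.59 degrees, less where a joint would pass 70% of its speed; a pose out of reach is approached as far as the arm can. A call with a gripper value outside its range is refused whole. The fingers move at their own pace and stop on an object; "newtons" is the grip in N (left out, the last holds). Time passes only in rows, so rows that repeat a pose let the fingers close. It gives the time, the measured TCP pose, the force and the opening at its end, in the units of the state.
- arm.get_state(): the state, without advancing time (a new reading comes with each control period).
- optics.grab_frame(name): name is "scene" or "top" or "wrist"; returns the picture (420x560x3 uint8, red, green, blue); there is no depth.
- optics.camera_model(name): a dict with "mtx" (3x3 intrinsics, pixels), "R" (3x3) and "t" (3): a world point X has camera coordinates R X + t; the wrist camera has in their place "mount" (4x4, takes a point from camera to tool coordinates, whose origin is the TCP and whose axes are the flange's). Camera axes: x right, y down, z forward; pixel columns grow to the right and rows downward; lengths in m; the calibration is good to about 2 mm. A picture is of the moment at which its call begins: read the wrist's pose just before it. camera_model takes no time and is no camera call.
- arm.job_done(): hands the job in, once; it reports no verdict.
The state is a dict: "t": time; "q": joint angles; "qd": joint speeds; "joint_efforts": joint torques, N m; "eef_pos": TCP position; "ee_rot": TCP orientation; "force": force on the tool from outside, world axes, zero at the start; "moment": the same for the moment, N m; "width": finger opening in m.
Only numpy, scipy, OpenCV 4.12 (cv2) and the standard library are available. Lean on these libraries where they do the work, as an engineer would, in place of code of your own. Each camera call takes 0.05 s, during which the arm holds its last target.

## Working session

There is one attempt and no reset: what is moved stays moved. The work goes in short steps, Python scripts to look and compute and a tool call to move; the robot and the scene stay as the last step left them, time stands still between calls to the robot, and variables do not carry over. Pictures are saved under pics/ and viewed, and the job is handed in when it is done.

Besides the shell and the picture viewer there is one more tool, called after "Request:" in YAML: its name, and indented under it one key for each argument. jog_arm: Moves the arm, as the interface text tells. Its arguments: {"type":"object","properties":{"motion":{"type":"array","items":{"type":"array","items":{"type":"array","items":{"type":"number"}}}},"newtons":{"type":"number"}},"required":["motion"]}

```bash
mkdir -p pics; ls; cat > h.py <<'E'
import numpy as np, cv2
from scipy.spatial.transform import Rotation as Ro
from station import arm, optics
def save(n,f): 
    cv2.imwrite('pics/%s.png'%f, cv2.cvtColor(optics_img[n],cv2.COLOR_RGB2BGR))
optics_img={}
def grab(n,f):
    s=arm.get_state(); im=optics.grab_frame(n); optics_img[n]=im; save(n,f)
    m=optics.camera_model(n); K=np.array(m['mtx'])
    if n=='wrist':
        M=np.array(m['mount']); T=np.eye(4); T[:3,:3]=rot(s['ee_rot']); T[:3,3]=s['eef_pos']
        W=T@M; R=W[:3,:3].T; t=-R@W[:3,3]
    else: R=np.array(m['R']); t=np.array(m['t'])
    np.savez('pics/%s.npz'%f,K=K,R=R,t=t,im=im)
    return im
def rot(e): return Ro.from_euler('xyz',e).as_matrix()
def load(f): return np.load('pics/%s.npz'%f)
def ray(f,p):
    d=load(f); c=-d['R'].T@d['t']; v=d['R'].T@np.linalg.inv(d['K'])@[p[0],p[1],1.]
    return c,v/np.linalg.norm(v)
def onz(f,p,z):
    c,v=ray(f,p); return c+v*(z-c[2])/v[2]
def tri(*fp):
    A=np.zeros((3,3));b=np.zeros(3);rs=[ray(f,p) for f,p in fp]
    for c,v in rs:
        P=np.eye(3)-np.outer(v,v);A+=P;b+=P@c
    X=np.linalg.solve(A,b)
    return X,[np.linalg.norm((np.eye(3)-np.outer(v,v))@(X-c)) for c,v in rs]
def proj(f,X):
    d=load(f); c=d['K']@(d['R']@np.array(X)+d['t']); return c[:2]/c[2]
E
python3 - <<'E'
from h import *
s=arm.get_state(); print(s)
for n in('scene','top','wrist'): grab(n,n+'0'); d=load(n+'0'); print(n,-d['R'].T@d['t'],d['K'][0,0],(d['R'].T)[:,2])
print(optics.camera_model('wrist')['mount'])
E
```

```text
pics
{'t': 0.0, 'q': array([ 1.48711190e+00,  3.59379805e-01,  1.10580881e-02, -3.51799704e-04,
       -1.22408571e+00, -2.88138996e-01]), 'qd': array([-0.00096711, -0.00093928,  0.00189461, -0.00011992, -0.00052918,
       -0.0002174 ]), 'joint_efforts': array([-2.05123561e-04, -5.82707798e+01,  2.93053526e+01,  6.99675679e+00,
        6.88621847e-03, -1.91535955e-04]), 'eef_pos': array([0.24507045, 0.6284563 , 0.2476266 ]), 'ee_rot': array([ 3.13995399e+00, -1.40788078e-04, -3.71943120e-01]), 'force': array([-0.34643045,  0.16228645, -0.12450073]), 'moment': array([ 0.04454758,  0.01678626, -0.0028234 ]), 'width': 0.0876373489510015}
scene [1.17626677 0.14489987 0.89910362] 424.0774264156179 [-0.66554156 -0.10731082 -0.738606  ]
top [0.29012719 0.03675591 1.48360753] 500.4805258159685 [ 0.11404972 -0.01477392 -0.99336519]
wrist [0.30891531 0.60391158 0.38264322] 325.90287970586763 [-0.23753925  0.09066838 -0.96713719]
[[ 8.47334462e-04 -9.67098751e-01 -2.54399859e-01  6.84105268e-02]
 [ 9.99999632e-01  7.84827020e-04  3.47205065e-04 -8.99694060e-05]
 [-1.36121702e-04 -2.54400059e-01  9.67099060e-01 -1.34928639e-01]
 [ 0.00000000e+00  0.00000000e+00  0.00000000e+00  1.00000000e+00]]
```

View pics/scene0.png

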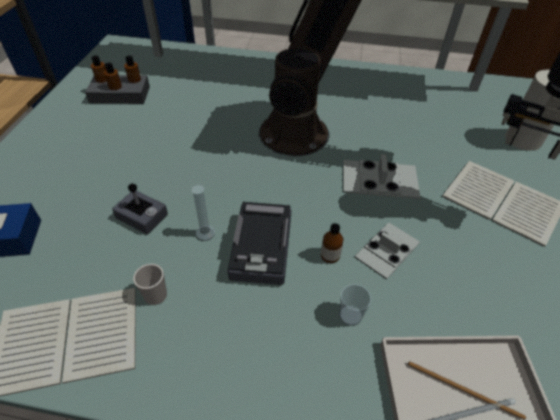

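View pics/top0.png

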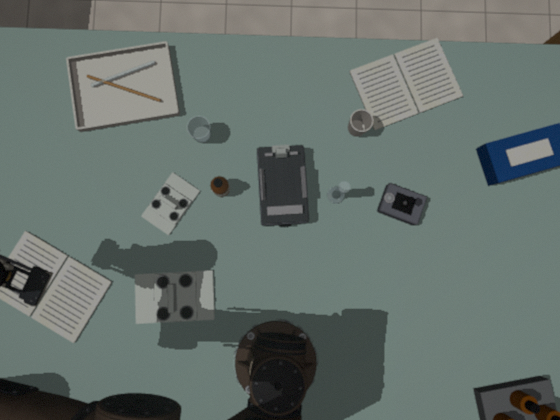

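View pics/wrist0.png

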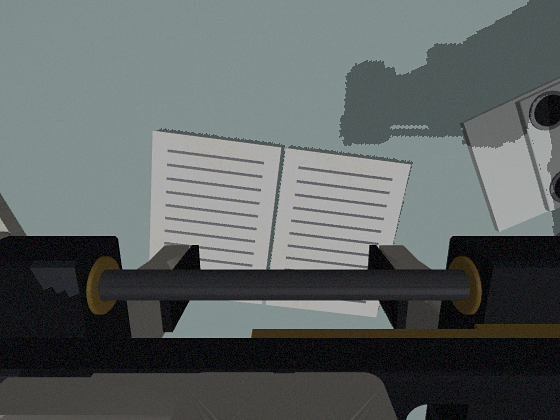

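```bash
python3 - <<'E'
from h import *
a=load('top0')['im'][130:240,120:440]; cv2.imwrite('pics/topz.png',cv2.resize(a[:,:,::-1],None,fx=2.5,fy=2.5,interpolation=cv2.INTER_CUBIC))
def z(f,x0,y0,x1,y1,s,n): 
    a=load(f)['im'][y0:y1,x0:x1]; a=np.clip(a.astype(float)*1.5,0,255).astype(np.uint8); cv2.imwrite('pics/'+n+'.png',cv2.resize(a[:,:,::-1],None,fx=s,fy=s,interpolation=cv2.INTER_CUBIC))
z('top0',130,160,230,240,7,'topplate'); z('top0',250,130,430,235,4.4,'toprock')
z('scene0',220,190,440,300,3.6,'scz')
for p in [(170,203),(283,187),(403,203)]: print(onz('top0',p,0.04))
E
```

```text
[0.44523821 0.31605617 0.04      ]
[ 0.50083726 -0.00976982  0.04      ]
[ 0.46321491 -0.3608487   0.04      ]
```

View pics/topplate.png

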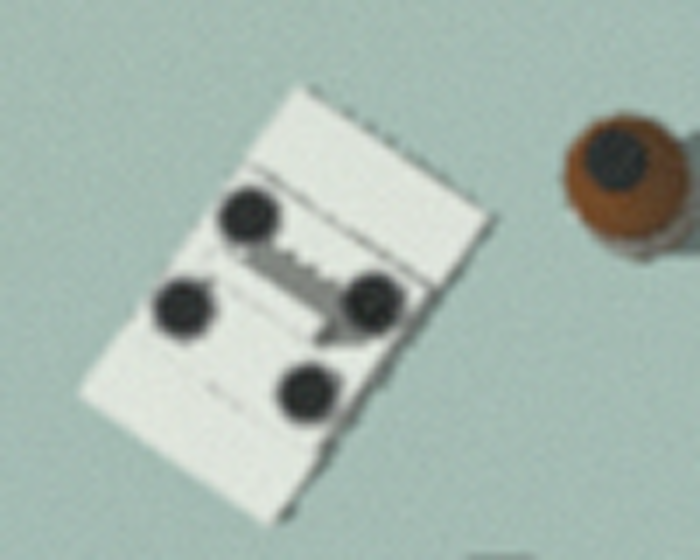

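View pics/toprock.png

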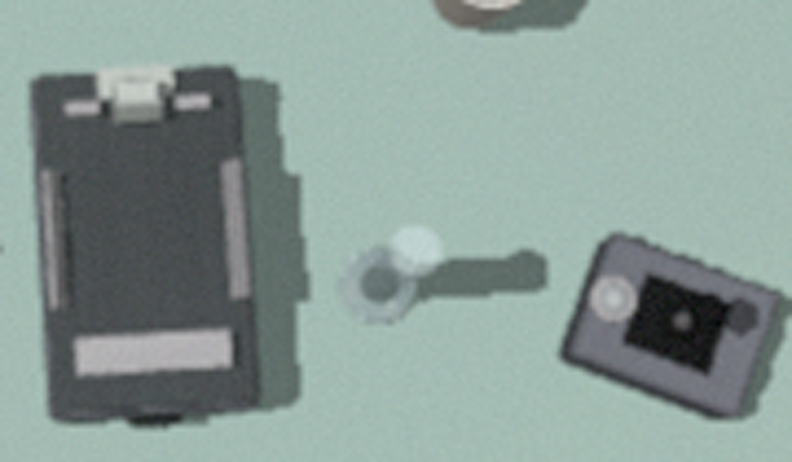

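View pics/scz.png

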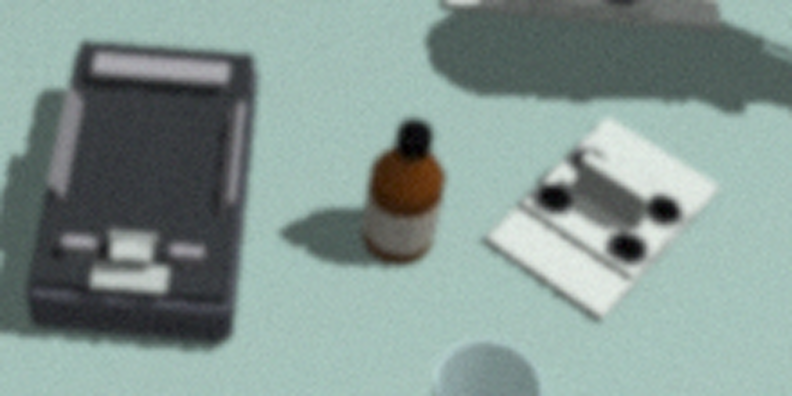

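```bash
cat >> h.py <<'E'
def to(pos,yaw=None,R=None):
    s=arm.get_state(); R0=rot(s['ee_rot'])
    if R is None: R=rot([np.pi,0,yaw])
    print('t',round(s['t'],2),'shift',np.round(R0.T@(np.array(pos)-s['eef_pos']),4),'turn',np.round(Ro.from_matrix(R0.T@R).as_rotvec(degrees=True),2))
E
python3 -c "
from h import *
to([.478,.366,.33],np.radians(-123))"
```

```text
t 0.15 shift [ 0.3124  0.1601 -0.0819] turn [ 5.0000e-02 -7.0000e-02  1.0169e+02]
```

Request:
jog_arm:
  motion:
    - [[0.15,0.08,-0.08,0,0,50,0.0876],[0.31,0.16,-0.08,0,0,102,0.0876],[0.31,0.16,-0.08,0,0,102,0.0876],[0.31,0.16,-0.08,0,0,102,0.0876],[0.31,0.16,-0.08,0,0,102,0.0876],[0.31,0.16,-0.08,0,0,102,0.0876],[0.31,0.16,-0.08,0,0,102,0.0876],[0.31,0.16,-0.08,0,0,102,0.0876]]

```text
t: 0.95
eef_pos: [0.4785, 0.3635, 0.3295]
ee_rot: [-3.14, -0.0, -1.582]
force: [-0.4, 0.9, 0.3]
width: 0.0876
```

```bash
python3 -c "
from h import *
print(arm.get_state()['q'])
to([.478,.366,.33],np.radians(-123))"
```

```text
[ 0.97547911  0.19611083 -0.02933818  0.00143955 -1.34489717 -0.98653764]
t 0.95 shift [-0.0025  0.0005 -0.0005] turn [-0.09  0.   32.38]
```

Request:
jog_arm:
  motion:
    - [[0,0,0,0,0,32,0.0876],[0,0,0,0,0,32,0.0876],[0,0,0,0,0,32,0.0876],[0,0,0,0,0,32,0.0876],[0,0,0,0,0,32,0.0876]]

```text
t: 1.45
eef_pos: [0.4784, 0.3634, 0.3292]
ee_rot: [-3.14, -0.0, -2.142]
force: [-0.3, -0.6, -0.6]
width: 0.0877
```

```bash
python3 -c "
from h import *
print(arm.get_state()['q'],arm.get_state()['ee_rot'])
grab('wrist','w1')"
```

```text
[ 9.75347636e-01  1.96261288e-01 -2.97150519e-02  1.27532481e-03
 -1.34483834e+00 -1.54666442e+00] [-3.14035056e+00 -4.85115904e-05 -2.14182740e+00]
```

View pics/w1.png

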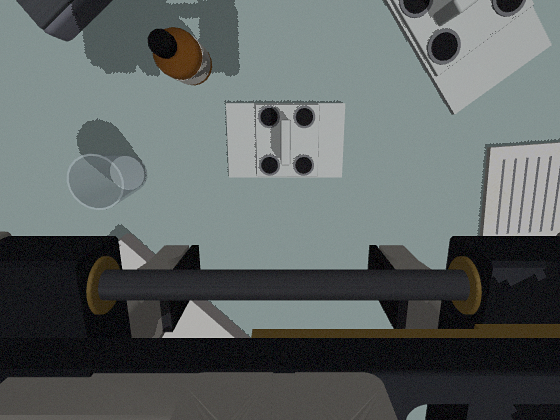

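```bash
cat >> h.py <<'E'
def zoom(f,x0,y0,x1,y1,s,n,g=1.0):
    a=load(f)['im'][y0:y1,x0:x1]; a=np.clip(a.astype(float)*g,0,255).astype(np.uint8); cv2.imwrite('pics/'+n+'.png',cv2.resize(a[:,:,::-1],None,fx=s,fy=s,interpolation=cv2.INTER_CUBIC))
def plate_outline(f,x0,y0,x1,y1,thr=150):
    im=load(f)['im'][y0:y1,x0:x1].astype(int)
    m=((im.min(2)>thr)&(im.max(2)-im.min(2)<15)).astype(np.uint8)*255
    m=cv2.morphologyEx(m,cv2.MORPH_CLOSE,np.ones((9,9)))
    c,_=cv2.findContours(m,cv2.RETR_EXTERNAL,cv2.CHAIN_APPROX_NONE); c=max(c,key=cv2.contourArea)
    r=cv2.minAreaRect(cv2.convexHull(c)); return cv2.boxPoints(r)+[x0,y0], r
E
python3 - <<'E'
from h import *
im=load('w1')['im']; print(im[110,235],im[50,300],im[170,330],im[140,286],im[150,300])
b,r=plate_outline('w1',205,80,365,200); print(b,r)
P=np.array([onz('w1',p,0.006) for p in b]); print(P.round(4)); print(P.mean(0), np.linalg.norm(P-np.roll(P,-1,0),axis=1))
zoom('w1',205,80,365,200,5,'w1z')
E
```

```text
[169 172 171] [131 144 143] [170 173 173] [171 174 174] [172 174 172]
[[226. 103.]
 [344. 103.]
 [344. 177.]
 [226. 177.]] ((80.0, 60.0), (74.0, 118.0), 90.0)
[[0.4903 0.2385 0.006 ]
 [0.3577 0.3235 0.006 ]
 [0.4074 0.4097 0.006 ]
 [0.5478 0.3197 0.006 ]]
[0.4507898  0.32284625 0.006     ] [0.15758102 0.09942709 0.16674657 0.09947969]
```

View pics/w1z.png

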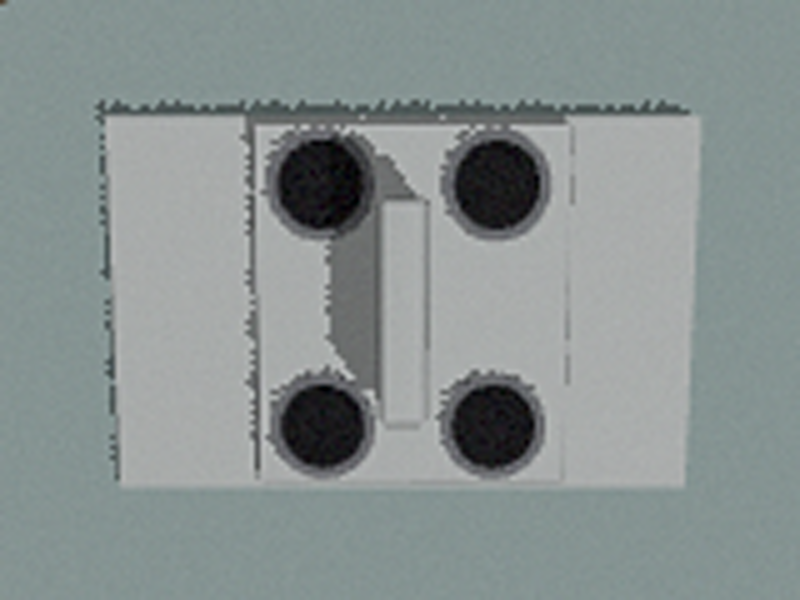

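Request:
jog_arm:
  motion:
    - [[0.015,0,0.05,0,0,0,0.0876],[0.03,0,0.1,0,0,0,0.0876],[0.03,0,0.13,0,0,0,0.0876],[0.03,0,0.13,0,0,0,0.0876]]

```text
t: 1.9
eef_pos: [0.4601, 0.3355, 0.1946]
ee_rot: [3.141, -0.009, -2.135]
force: [-1.1, -0.5, 0.0]
width: 0.0878
```

```bash
python3 -c "
from h import *
print(arm.get_state()['eef_pos'],arm.get_state()['ee_rot'])
grab('wrist','w2')"
```

```text
[0.46014506 0.33551342 0.19463742] [ 3.14127397 -0.00850521 -2.13494819]
```

View pics/w2.png

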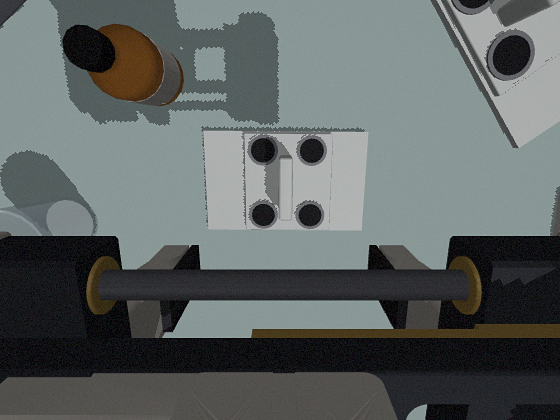

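```bash
python3 - <<'E'
from h import *
zoom('w2',195,115,375,245,4.4,'w2z')
E
```

```text
(no output)
```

View pics/w2z.png

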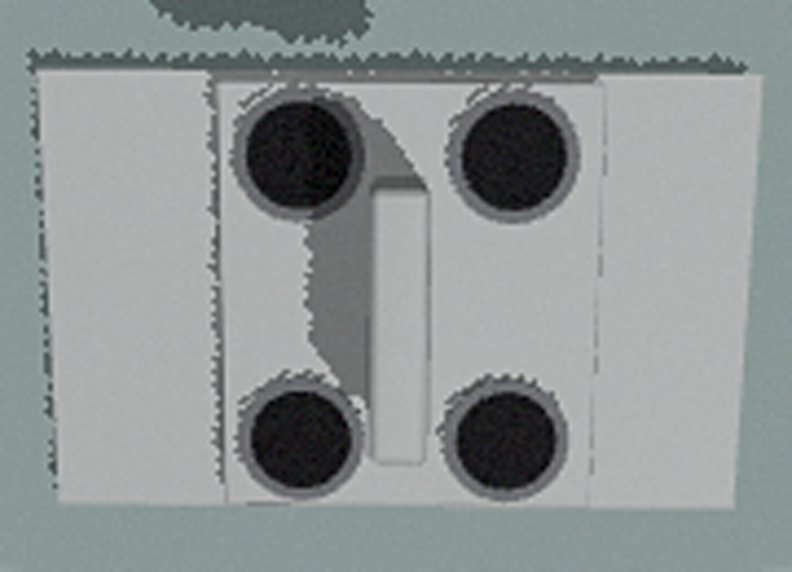

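```bash
python3 - <<'E'
from h import *
u=lambda L,s,o:[( (x+.5)/s-.5+o[0],(y+.5)/s-.5+o[1]) for x,y in L]
f1=u([(382,199),(428,199),(429,426),(382,427)],5,(205,80)); f2=u([(373,190),(428,190),(425,464),(374,464)],4.4,(195,115))
p1=u([(105,114),(701,115),(685,487),(120,487)],5,(205,80)); p2=u([(38,70),(763,75),(734,509),(58,502)],4.4,(195,115))
for nm,a,b in(('fin',f1,f2),('plate',p1,p2)):
    X=np.array([tri(('w1',i),('w2',j))[0] for i,j in zip(a,b)]); print(nm,X.round(4),X.mean(0).round(4),np.linalg.norm(X-np.roll(X,-1,0),axis=1).round(4))
for z,a,b in((.05,f1,f2),(.006,p1,p2)):
  for f,q in(('w1',a),('w2',b)):
    X=np.array([onz(f,i,z) for i in q]); print(f,X.mean(0).round(4),np.linalg.norm(X-np.roll(X,-1,0),axis=1).round(4), 'yaw(rear-front)',np.degrees(np.arctan2(*((X[0]+X[3]-X[1]-X[2])[[1,0]]))), 'y-edge', np.degrees(np.arctan2(*((X[2]+X[3]-X[1]-X[0])[[1,0]])))-90)
E
```

```text
fin [[0.44   0.2968 0.0466]
 [0.4307 0.3027 0.0455]
 [0.4606 0.3499 0.0457]
 [0.4702 0.3441 0.0448]] [0.4504 0.3234 0.0456] [0.0111 0.0558 0.0113 0.0562]
plate [[0.4901 0.2381 0.0078]
 [0.3571 0.3236 0.0088]
 [0.4102 0.4078 0.0065]
 [0.5455 0.3217 0.0026]] [0.4507 0.3228 0.0064] [0.1581 0.0996 0.1604 0.1004]
w1 [0.4502 0.3232 0.05  ] [0.0112 0.0552 0.0119 0.0555] yaw(rear-front) -32.040120352288874 y-edge -32.44689278686726
w2 [0.45   0.3226 0.05  ] [0.0106 0.055  0.0103 0.055 ] yaw(rear-front) -32.27288446234299 y-edge -32.39587275574785
w1 [0.4504 0.3227 0.006 ] [0.1591 0.0998 0.1597 0.1001] yaw(rear-front) -32.71045260318947 y-edge -32.67970656694535
w2 [0.4503 0.3228 0.006 ] [0.159  0.0996 0.1598 0.099 ] yaw(rear-front) -32.775339721352275 y-edge -32.788420597113685
```

```bash
python3 -c "
from h import *
to([.4503,.3228,.040],np.radians(-122.7))"
```

```text
t 1.95 shift [0.0177 0.0023 0.158 ] turn [-0.07 -0.23  0.39]
```

Request:
jog_arm:
  motion:
    - [[0.017,0.002,0.04,0,0,0.4,0.0876],[0.018,0.002,0.08,0,0,0.4,0.0876],[0.018,0.002,0.11,0,0,0.4,0.0876],[0.018,0.002,0.11,0,0,0.4,0.0876],[0.018,0.002,0.11,0,0,0.4,0.06]]

```text
t: 2.45
eef_pos: [0.4518, 0.324, 0.0901]
ee_rot: [-3.139, -0.002, -2.14]
force: [0.6, 0.5, 1.3]
width: 0.0837
```

```bash
python3 -c "
from h import *
to([.4503,.3228,.040],np.radians(-122.7))"
```

```text
t 2.45 shift [0.0017 0.0007 0.0501] turn [-0.13 -0.13  0.1 ]
```

Request:
jog_arm:
  motion:
    - [[0.002,0.001,0.03,0,0,0,0.04],[0.002,0.001,0.05,0,0,0,0.03],[0.002,0.001,0.05,0,0,0,0.03],[0.002,0.001,0.05,0,0,0,0.0],[0.002,0.001,0.05,0,0,0,0.0],[0.002,0.001,0.05,0,0,0,0.0],[0.002,0.001,0.05,0,0,0,0.0],[0.002,0.001,0.05,0,0,0,0.0]]
  newtons: 35

```text
t: 3.25
eef_pos: [0.45, 0.323, 0.0407]
ee_rot: [-3.139, -0.001, -2.14]
force: [0.1, -0.9, 0.4]
width: 0.0208
```

Request:
jog_arm:
  motion:
    - [[0,0,0,0,0,0,0.0],[0,0,0,0,0,0,0.0],[0,0,0,0,0,0,0.0],[0,0,-0.02,0,0,0,0.0],[0,0,-0.06,0,0,0,0.0],[0,0,-0.11,0,0,0,0.0],[0,0,-0.16,0,0,0,0.0],[0,0,-0.2,0,0,0,0.0]]
  newtons: 35

```text
t: 4.05
eef_pos: [0.4498, 0.3234, 0.2433]
ee_rot: [-3.139, -0.0, -2.14]
force: [0.4, 0.8, -2.2]
width: 0.0116
```

```bash
python3 -c "
from h import *
print(arm.get_state()['width'])
to([.50,.08,.33],np.radians(-87))"
```

```text
0.011634106153305035
t 4.05 shift [ 0.178  -0.1736 -0.0862] turn [ -0.13  -0.05 -35.59]
```

Request:
jog_arm:
  motion:
    - [[0.02,-0.02,-0.05,0,0,-5,0.0],[0.05,-0.05,-0.086,0,0,-10,0.0],[0.08,-0.08,-0.086,0,0,-16,0.0],[0.11,-0.11,-0.086,0,0,-22,0.0],[0.14,-0.14,-0.086,0,0,-28,0.0],[0.178,-0.174,-0.086,0,0,-35.6,0.0],[0.178,-0.174,-0.086,0,0,-35.6,0.0],[0.178,-0.174,-0.086,0,0,-35.6,0.0]]

```text
t: 4.85
eef_pos: [0.5, 0.0784, 0.3293]
ee_rot: [-3.141, -0.002, -1.522]
force: [-0.4, 0.5, -1.9]
width: 0.0116
```

```bash
python3 -c "
from h import *
s=arm.get_state();print(s['width'],s['q'])
to([.50,.08,.33],np.radians(-87))
grab('wrist','w3')"
```

```text
0.011571583912164706 [ 0.54559341  0.03147814 -0.21953256  0.00187362 -1.31964718 -0.4972293 ]
t 4.85 shift [-0.0016 -0.     -0.0007] turn [-0.06 -0.09 -0.2 ]
```

View pics/w3.png

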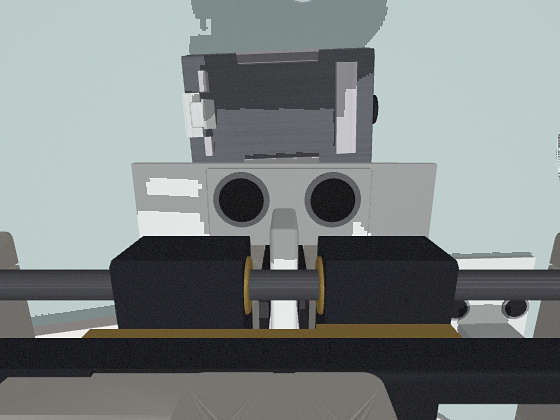

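Request:
jog_arm:
  motion:
    - [[-0.04,0.0,-0.0,0,0,0,0.0],[-0.07,0.04,-0.02,0,0,0,0.0],[-0.07,0.06,-0.02,0,0,0,0.0],[-0.07,0.06,-0.02,0,0,0,0.0]]

```text
t: 5.3
eef_pos: [0.4344, 0.1483, 0.3498]
ee_rot: [-3.14, 0.0, -1.518]
force: [-0.6, 0.7, -1.8]
width: 0.0118
```

```bash
python3 -c "
from h import *
grab('wrist','w4')
zoom('w3',170,40,390,170,3.6,'w3z',1.0)"
```

```text
(no output)
```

View pics/w4.png

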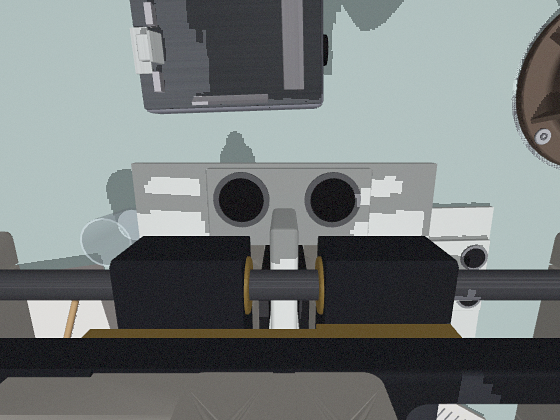

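View pics/w3z.png

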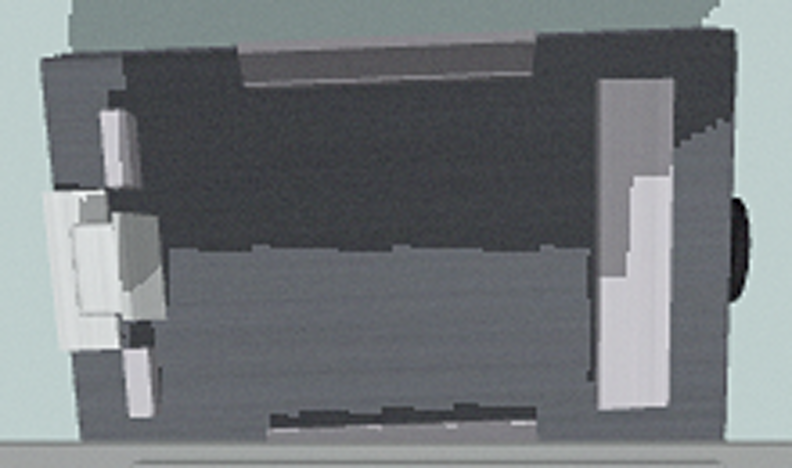

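Request:
jog_arm:
  motion:
    - [[0.03,0.0,-0.0,0,0,0,0.0],[0.04,0.0,-0.02,0,0,0,0.0],[0.04,0.0,-0.02,0,0,0,0.0]]

```text
t: 5.65
eef_pos: [0.4386, 0.1082, 0.3714]
ee_rot: [-3.137, 0.0, -1.519]
force: [-0.4, 0.6, -1.8]
width: 0.0119
```

```bash
python3 -c "
from h import *
grab('wrist','w5')
zoom('w5',120,20,340,170,3.6,'w5z',1.0)
zoom('w4',120,0,340,130,3.6,'w4z',1.0)"
```

```text
(no output)
```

View pics/w5z.png

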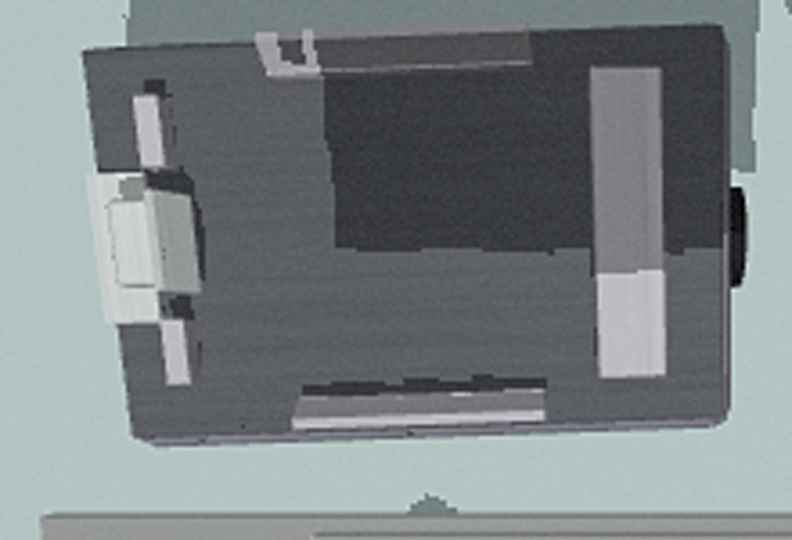

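View pics/w4z.png

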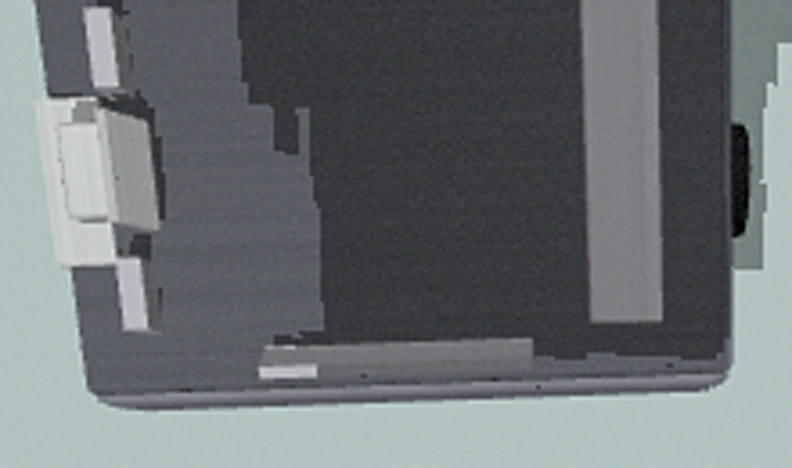

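```bash
cat > r.py <<'E'
from h import *
g=lambda p,o,s=3.6:((p[0]+.5)/s-.5+o[0],(p[1]+.5)/s-.5+o[1])
O={'w3':(170,40),'w5':(120,20),'w4':(120,0)}
pts={'lipLT':dict(w3=(599,79),w5=(590,67)),'lipLB':dict(w3=(598,409),w5=(599,377),w4=(591,321)),
'lipRT':dict(w3=(673,80),w5=(660,67)),'lipRB':dict(w3=(668,407),w5=(664,376),w4=(662,321)),
'noseT':dict(w3=(158,214),w5=(190,195)),'noseB':dict(w3=(165,320),w5=(201,292),w4=(158,230)),
'boxTL':dict(w3=(42,58),w5=(84,50)),'boxTR':dict(w3=(735,30),w5=(726,25)),'boxBR':dict(w5=(727,423),w4=(733,387)),'boxBL':dict(w5=(133,438),w4=(92,396))}
Z=dict(lip=.077,nos=.069,box=.06)
X={}
for k,d in pts.items():
    fp=[(f,g(p,O[f])) for f,p in d.items()]
    x,e=tri(*fp); print(k,x.round(4),np.round(e,4),[onz(f,p,Z[k[:3]]).round(4)[:2] for f,p in fp])
    X[k]=np.mean([onz(f,p,Z[k[:3]]) for f,p in fp],0)
print('lip mid',(X['lipLT']+X['lipLB'])/2,'nose',(X['noseT']+X['noseB'])/2)
b=[X[k] for k in('boxTL','boxTR','boxBR','boxBL')]; print('box c',np.mean(b,0),[np.linalg.norm(b[i]-b[i-1]) for i in range(4)])
a=lambda v:np.degrees(np.arctan2(v[1],v[0]))
print('yaws',a(b[0]-b[1]),a(b[3]-b[2]),a(b[3]-b[0])-90,a(b[2]-b[1])-90,a(X['lipLB']-X['lipLT'])-90,a(X['lipRB']-X['lipRT'])-90,a((X['noseT']+X['noseB'])-(X['lipLT']+X['lipLB'])))
E
python3 r.py
```

```text
lipLT [ 0.4493 -0.0627  0.073 ] [0. 0.] [array([ 0.4499, -0.0619]), array([ 0.4492, -0.0618])]
lipLB [0.4408 0.0371 0.0747] [0.0001 0.0001 0.0001] [array([0.4413, 0.0369]), array([0.4409, 0.0372]), array([0.4407, 0.0372])]
lipRT [ 0.4259 -0.0643  0.07  ] [0.0003 0.0003] [array([ 0.4274, -0.0627]), array([ 0.4261, -0.0629])]
lipRB [0.4175 0.0355 0.0722] [0.0001 0.0002 0.0002] [array([0.4186, 0.0351]), array([0.418 , 0.0357]), array([0.4176, 0.036 ])]
noseT [ 0.586  -0.0166  0.0685] [0.0003 0.0003] [array([ 0.5858, -0.0168]), array([ 0.586 , -0.0163])]
noseB [0.5837 0.0158 0.0684] [0.0002 0.0004 0.0003] [array([0.5837, 0.0159]), array([0.5832, 0.0155]), array([0.5838, 0.0159])]
boxTL [ 0.6251 -0.0629  0.0568] [0.0001 0.0001] [array([ 0.6241, -0.0624]), array([ 0.6239, -0.0621])]
boxTR [ 0.4027 -0.0847  0.0461] [0.0002 0.0002] [array([ 0.4061, -0.0813]), array([ 0.4038, -0.0812])]
boxBR [0.3877 0.052  0.024 ] [0.0009 0.0009] [array([0.3926, 0.051 ]), array([0.3908, 0.0542])]
boxBL [0.6172 0.0688 0.0482] [0.0004 0.0004] [array([0.6131, 0.0681]), array([0.6119, 0.069 ])]
lip mid [ 0.44525947 -0.01235457  0.077     ] nose [ 5.84724381e-01 -3.72225943e-04  6.90000000e-02]
box c [ 0.50828937 -0.00559276  0.06      ] [np.float64(0.1313498819152706), np.float64(0.21986016897541552), np.float64(0.13449517991727453), np.float64(0.22141863889805427)]
yaws 4.943211417869838 4.132065991706556 5.01851998940667 5.6712437704475605 4.981173244371817 5.048043843965118 4.910597600733834
```

```bash
cat >> h.py <<'E'
SEAT=np.array([.5098,-.0068,.06]); PSI=np.radians(5.0)
RTP=rot([np.pi,0,-np.pi/2])
def ins(xF,zF,th,h=40.7,go=True):
    p=np.array([xF+80*np.cos(th)-h*np.sin(th),0,zF+80*np.sin(th)+h*np.cos(th)])/1000
    Rz=Ro.from_euler('z',PSI).as_matrix()
    pos=SEAT+Rz@p; R=Rz@Ro.from_euler('y',-th).as_matrix()@RTP
    print('pos',pos.round(4)); to(pos,R=R)
def plate_now(h=40.7):
    s=arm.get_state(); Rz=Ro.from_euler('z',PSI).as_matrix()
    Rp=Rz.T@rot(s['ee_rot'])@RTP.T; p=Rz.T@(s['eef_pos']-SEAT)*1000
    F=p+Rp@[-80,0,-h]; B=p+Rp@[80,0,-h]
    print('t',round(s['t'],2),'F',F.round(1),'rear',B.round(1),'eul',Ro.from_matrix(Rp).as_euler('xyz').round(3),'force',(Rz.T@s['force']).round(1),'w',round(s['width'],4))
E
python3 -c "
from h import *
print('cyl',onz('top0',(339,193),0),'bottle',onz('top0',(220,188),.06))
plate_now()
ins(-54,60,.2)
ins(-54,15,.2)"
```

```text
cyl [ 0.49307092 -0.17933697  0.        ] bottle [0.4901213  0.17146382 0.06      ]
t 5.7 F [-141.1  124.2  269.1] rear [ 18.8 118.5 269.6] eul [ 0.001 -0.003 -0.036] force [ 0.2  0.  -2.5] w 0.0119
pos [ 0.5261 -0.0054  0.1758]
t 5.7 shift [ 0.1186 -0.0812  0.1945] turn [11.26 -0.16 -2.04]
pos [ 0.5261 -0.0054  0.1308]
t 5.7 shift [ 0.1187 -0.081   0.2395] turn [11.26 -0.16 -2.04]
```

Request:
jog_arm:
  motion:
    - [[0.04,-0.03,0.02,4,0,-1,0.0],[0.08,-0.06,0.05,8,0,-2,0.0],[0.119,-0.081,0.09,11.3,0,-2,0.0],[0.119,-0.081,0.13,11.3,-0.2,-2,0.0],[0.119,-0.081,0.17,11.3,-0.2,-2,0.0],[0.119,-0.081,0.194,11.3,-0.2,-2,0.0],[0.119,-0.081,0.194,11.3,-0.2,-2,0.0],[0.119,-0.081,0.194,11.3,-0.2,-2,0.0]]

```text
t: 6.5
eef_pos: [0.5262, -0.0054, 0.1761]
ee_rot: [-2.942, -0.0, -1.484]
force: [0.5, -0.4, -1.8]
width: 0.0118
```

```bash
python3 -c "
from h import *
plate_now()
ins(-54,12,.2); ins(-54,5,.2)
grab('scene','s1'); grab('wrist','w6')
zoom('s1',170,160,390,310,3.6,'s1z',1.3)"
```

```text
t 6.5 F [-53.8   0.   60.4] rear [103.    0.   92.1] eul [-0.  -0.2  0. ] force [ 0.4 -0.5 -1.8] w 0.0118
pos [ 0.5261 -0.0054  0.1278]
t 6.5 shift [0.     0.0098 0.0473] turn [ 0.03 -0.    0.  ]
pos [ 0.5261 -0.0054  0.1208]
t 6.5 shift [0.     0.0111 0.0542] turn [ 0.03 -0.    0.  ]
```

View pics/s1z.png

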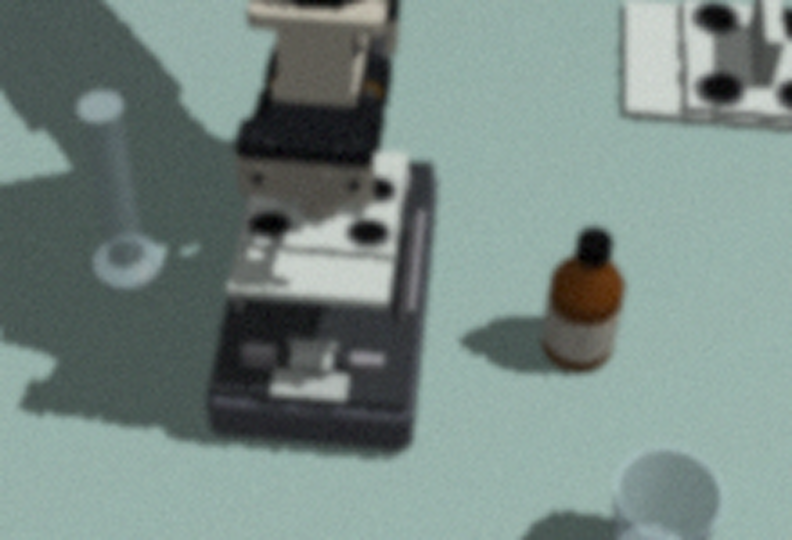

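View pics/w6.png

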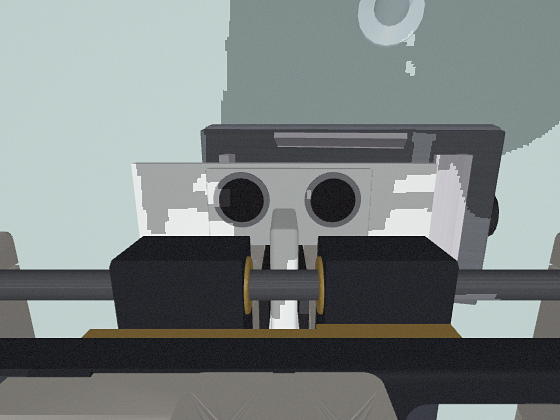

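```bash
python3 -c "
from h import *
m=optics.camera_model('wrist'); M=np.linalg.inv(m['mount']); K=np.array(m['mtx'])
for X in [(.05,-.08,.0347),(.05,.08,.0347)]:
    c=K@(M@[*X,1])[:3]; print(c[:2]/c[2])
"

```

```text
[128.79999187 163.03135862]
[437.88878667 163.32454308]
```

Request:
jog_arm:
  motion:
    - [[0,0.003,0.015,0,0,0,0.0],[0,0.007,0.033,0,0,0,0.0],[0,0.011,0.054,0,0,0,0.0],[0,0.011,0.054,0,0,0,0.0]]

```text
t: 7.0
eef_pos: [0.5266, -0.0048, 0.122]
ee_rot: [-2.94, 0.001, -1.483]
force: [-1.3, -0.4, -3.0]
width: 0.0119
```

```bash
python3 -c "
from h import *
plate_now()
ins(-54,0,.2)"
```

```text
t 7.0 F [-53.3   0.6   6.2] rear [103.5   0.6  38.2] eul [ 0.001 -0.202 -0.   ] force [-1.3 -0.3 -3. ] w 0.0119
pos [ 0.5261 -0.0054  0.1158]
t 7.0 shift [0.0005 0.0019 0.006 ] turn [-0.09  0.06 -0.  ]
```

Request:
jog_arm:
  motion:
    - [[0.0005,0.0005,0.002,0,0,0,0.0],[0.0005,0.001,0.004,0,0,0,0.0],[0.0005,0.0015,0.005,0,0,0,0.0],[0.0005,0.0015,0.005,0,0,0,0.0]]

```text
t: 7.4
eef_pos: [0.5265, -0.0052, 0.1175]
ee_rot: [-2.939, 0.001, -1.483]
force: [-1.2, 0.9, -2.4]
width: 0.0118
```

```bash
python3 -c "
from h import *
plate_now()
ins(-54,-1,.2)"
```

```text
t 7.4 F [-53.4   0.2   1.5] rear [103.3   0.2  33.7] eul [ 0.001 -0.203 -0.   ] force [-1.1  1.  -2.4] w 0.0118
pos [ 0.5261 -0.0054  0.1148]
t 7.4 shift [0.0001 0.001  0.0025] turn [-0.15  0.07 -0.  ]
```

Request:
jog_arm:
  motion:
    - [[0,0.0002,0.001,0,0,0,0.0],[0,0.0004,0.002,0,0,0,0.0],[0,0.0004,0.002,0,0,0,0.0]]

```text
t: 7.7
eef_pos: [0.5269, -0.0051, 0.1159]
ee_rot: [-2.938, 0.001, -1.483]
force: [-1.0, 0.7, 1.9]
width: 0.012
```

```bash
python3 -c "
from h import *
plate_now()
ins(-75,0,.2);ins(-75,.5,.2)"
```

```text
t 7.7 F [-52.9   0.3  -0.2] rear [103.8   0.3  32.2] eul [ 0.001 -0.203  0.   ] force [-1.   0.8  1.9] w 0.012
pos [ 0.5051 -0.0072  0.1158]
t 7.7 shift [ 0.0002  0.0214 -0.0043] turn [-0.2   0.08  0.01]
pos [ 0.5051 -0.0072  0.1163]
t 7.7 shift [ 0.0002  0.0213 -0.0048] turn [-0.2   0.08  0.01]
```

Request:
jog_arm:
  motion:
    - [[0,0.0,-0.001,-0.2,0,0,0.0],[0,0.005,-0.002,-0.2,0,0,0.0],[0,0.01,-0.003,-0.2,0,0,0.0],[0,0.015,-0.004,-0.2,0,0,0.0],[0,0.021,-0.005,-0.2,0,0,0.0],[0,0.021,-0.005,-0.2,0,0,0.0]]

```text
t: 8.3
eef_pos: [0.5042, -0.0072, 0.1164]
ee_rot: [-2.942, 0.001, -1.483]
force: [-0.8, -0.1, -2.7]
width: 0.0119
```

```bash
python3 -c "
from h import *
plate_now()
ins(-80,0.5,.2);ins(-80,.5,.17)"
```

```text
t 8.3 F [-75.9   0.1   0.6] rear [80.9  0.1 32.3] eul [ 0.001 -0.199  0.   ] force [-0.8 -0.  -2.7] w 0.0119
pos [ 0.5002 -0.0076  0.1163]
t 8.3 shift [ 0.      0.004  -0.0007] turn [0.03 0.08 0.01]
pos [ 0.5018 -0.0075  0.1141]
t 8.3 shift [0.     0.0029 0.0017] turn [-1.68  0.07  0.01]
```

```bash
python3 -c "
from h import *
for th in (.15,.13,.12,.11): ins(-80,.4,th)"
```

```text
pos [ 0.5028 -0.0074  0.1126]
t 8.3 shift [0.     0.0021 0.0034] turn [-2.83  0.07  0.01]
pos [ 0.5039 -0.0073  0.1111]
t 8.3 shift [0.0001 0.0014 0.0051] turn [-3.98  0.07  0.01]
pos [ 0.5044 -0.0073  0.1104]
t 8.3 shift [0.0001 0.0011 0.0059] turn [-4.55  0.07  0.01]
pos [ 0.5049 -0.0072  0.1096]
t 8.3 shift [0.0001 0.0007 0.0067] turn [-5.12  0.07  0.01]
```

Request:
jog_arm:
  motion:
    - [[0,0.002,0,-0.5,0,0,0.0],[0,0.003,0.001,-1.2,0,0,0.0],[0,0.003,0.0017,-1.7,0,0,0.0],[0,0.002,0.0034,-2.8,0,0,0.0],[0,0.0014,0.005,-4,0,0,0.0],[0,0.001,0.006,-4.6,0,0,0.0],[0,0.001,0.006,-4.6,0,0,0.0]]

```text
t: 9.0
eef_pos: [0.5051, -0.0071, 0.11]
ee_rot: [-3.023, 0.001, -1.483]
force: [-0.3, 0.3, -1.3]
width: 0.0118
```

```bash
python3 -c "
from h import *
plate_now()
for th in (.11,.1): ins(-80,.4,th)
grab('scene','s2'); grab('wrist','w7')
zoom('s2',170,160,390,310,3.6,'s2z',1.3)"
```

```text
t 9.0 F [-79.3   0.1   0.2] rear [79.5  0.1 19.1] eul [ 0.001 -0.118  0.   ] force [-0.2  0.3 -1.3] w 0.0118
pos [ 0.5049 -0.0072  0.1096]
t 9.0 shift [0.0001 0.0003 0.0004] turn [-0.48  0.07  0.  ]
pos [ 0.5054 -0.0072  0.1089]
t 9.0 shift [ 0.0001 -0.0001  0.0012] turn [-1.05  0.07  0.  ]
```

View pics/s2z.png

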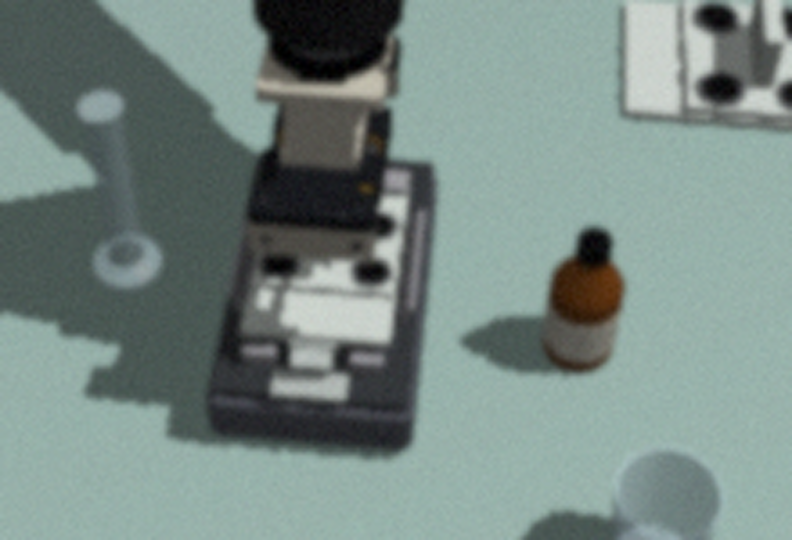

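View pics/w7.png

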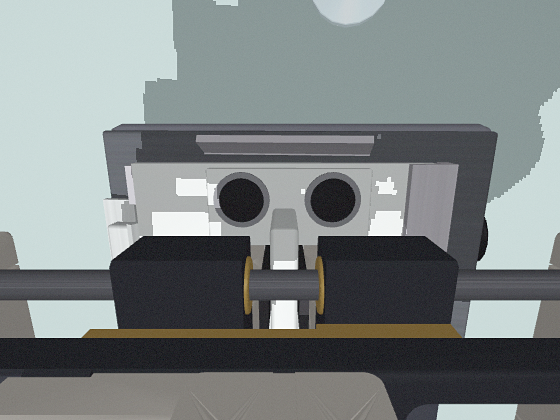

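Request:
jog_arm:
  motion:
    - [[0,0,0.001,-0.6,0,0,0.0],[0,0,0.001,-0.8,0,0,0.0],[0,0,0.001,-0.8,0,0,0.016],[0,0,0.001,-0.8,0,0,0.022],[0,0,0.001,-0.8,0,0,0.03],[0,0,0.001,-0.8,0,0,0.04],[0,0,0.001,-0.8,0,0,0.04],[0,0,0.001,-0.8,0,0,0.04]]

```text
t: 9.9
eef_pos: [0.5047, -0.0073, 0.1092]
ee_rot: [-3.037, 0.001, -1.483]
force: [0.5, 0.3, 0.7]
width: 0.0397
```

```bash
python3 -c "
from h import *
plate_now()
grab('wrist','w8')"
```

```text
t 9.9 F [-80.5   0.    0.3] rear [78.7  0.  17.1] eul [ 0.001 -0.105  0.   ] force [0.5 0.3 0.7] w 0.0397
```

View pics/w8.png

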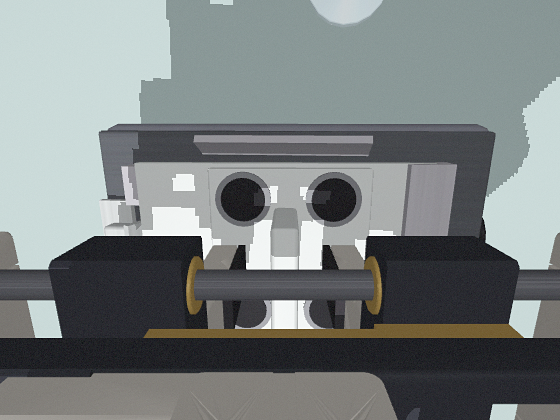

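Request:
jog_arm:
  motion:
    - [[0,0,-0.01,0,0,0,0.04],[0,0,-0.03,0,0,0,0.04],[0,0,-0.06,0,0,0,0.04],[0,0,-0.1,0,0,0,0.03],[0,0,-0.13,0,0,0,0.0],[0,0,-0.13,0,0,0,0.0]]

```text
t: 10.55
eef_pos: [0.493, -0.0082, 0.2439]
ee_rot: [-3.028, 0.003, -1.483]
force: [-0.2, 0.6, 0.5]
width: 0.0214
```

```bash
cat >> h.py <<'E'
def seatp(x,y,z): return SEAT+Ro.from_euler('z',PSI).as_matrix()@[x,y,z]
E
python3 -c "
from h import *
print(arm.get_state()['q'])
to(seatp(.06,0,.10),np.radians(5))"
```

```text
[ 0.40881984 -0.01065801 -0.47946548  0.03966718 -0.99382079 -0.34055805]
t 10.55 shift [ 0.0004 -0.0668  0.0921] turn [ -5.22  -4.99 -89.85]
```

Request:
jog_arm:
  motion:
    - [[0,-0.02,0.0,-1.3,-1.2,-22,0.0],[0,-0.06,0.01,-5.2,-5,-90,0.0],[0,-0.066,0.02,-5.2,-5,-90,0.0],[0,-0.066,0.03,-5.2,-5,-90,0.0],[0,-0.066,0.03,-5.2,-5,-90,0.0],[0,-0.066,0.03,-5.2,-5,-90,0.0],[0,-0.066,0.03,-5.2,-5,-90,0.0],[0,-0.066,0.03,-5.2,-5,-90,0.0]]

```text
t: 11.35
eef_pos: [0.5615, -0.0021, 0.2216]
ee_rot: [-3.118, -0.015, -0.279]
force: [-0.1, 0.9, -0.5]
width: 0.0004
```

```bash
python3 -c "
from h import *
s=arm.get_state();print(s['q'],s['width'])
to(seatp(.06,0,.10),np.radians(5))
to(seatp(.06,0,.052),np.radians(5))"
```

```text
[ 0.33781529  0.18075542 -0.29196128 -0.01176017 -1.07228871  0.95937437] 0.0004204472107399123
t 11.35 shift [ 0.0067 -0.0013  0.0618] turn [ -1.17  -1.1  -20.99]
t 11.35 shift [ 0.0059 -0.0002  0.1097] turn [ -1.17  -1.1  -20.99]
```

Request:
jog_arm:
  motion:
    - [[0.006,-0.001,0.02,-1.2,-1.1,-21,0.0],[0.006,-0.001,0.04,-1.2,-1.1,-21,0.0],[0.006,-0.001,0.055,-1.2,-1.1,-21,0.0],[0.006,-0.001,0.062,-1.2,-1.1,-21,0.0],[0.006,-0.001,0.07,-1.2,-1.1,-21,0.0],[0.006,-0.001,0.07,-1.2,-1.1,-21,0.0]]

```text
t: 11.95
eef_pos: [0.5686, -0.0016, 0.1511]
ee_rot: [3.141, 0.001, 0.085]
force: [-0.3, -0.2, 0.4]
width: 0.0004
```

```bash
python3 -c "
from h import *
to(seatp(.06,0,.047),np.radians(5))
to(seatp(.06,0,.028),np.radians(5))
grab('wrist','w9')"
```

```text
t 11.95 shift [ 0.001  -0.      0.0441] turn [ 0.04  0.07 -0.1 ]
t 11.95 shift [ 0.001  -0.      0.0631] turn [ 0.04  0.07 -0.1 ]
```

View pics/w9.png

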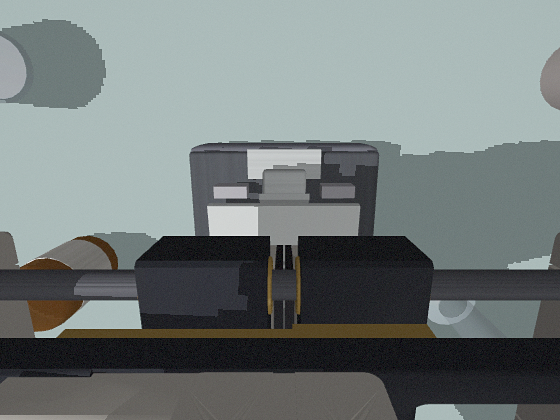

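Request:
jog_arm:
  motion:
    - [[0.001,0,0.02,0,0,0,0.0],[0.001,0,0.035,0,0,0,0.0],[0.001,0,0.043,0,0,0,0.0],[0.001,0,0.045,0,0,0,0.0],[0.001,0,0.047,0,0,0,0.0],[0.001,0,0.048,0,0,0,0.0]]

```text
t: 12.6
eef_pos: [0.5704, -0.0014, 0.1045]
ee_rot: [3.141, -0.001, 0.086]
force: [0.6, 0.0, -0.5]
width: 0.0008
```

Request:
jog_arm:
  motion:
    - [[-0.0005,0,0.0015,0,0,0,0.0],[-0.0005,0,0.003,0,0,0,0.0],[-0.0005,0,0.0045,0,0,0,0.0],[-0.0005,0,0.006,0,0,0,0.0]]

```text
t: 13.0
eef_pos: [0.5705, -0.0014, 0.0989]
ee_rot: [3.141, -0.002, 0.086]
force: [0.3, -0.1, 2.4]
width: 0.0006
```

Request:
jog_arm:
  motion:
    - [[-0.001,0,0.0015,0,0,0,0.0],[-0.001,0,0.003,0,0,0,0.0],[-0.001,0,0.0045,0,0,0,0.0],[-0.001,0,0.006,0,0,0,0.0]]

```text
t: 13.4
eef_pos: [0.5689, -0.0016, 0.0924]
ee_rot: [3.141, -0.001, 0.086]
force: [0.2, 0.7, -0.1]
width: 0.0003
```

Request:
jog_arm:
  motion:
    - [[0.0005,0,0.0015,0,0,0,0.0],[0.0005,0,0.003,0,0,0,0.0],[0.0005,0,0.004,0,0,0,0.0],[0.0005,0,0.0045,0,0,0,0.0]]

```text
t: 13.8
eef_pos: [0.569, -0.0016, 0.0883]
ee_rot: [3.141, -0.0, 0.086]
force: [-5.5, 1.2, 10.7]
width: 0.0002
```

Request:
jog_arm:
  motion:
    - [[0.0,0,0.001,0,0,0,0.0],[0.0,0,0.0015,0,0,0,0.0],[0.0,0,0.0015,0,0,0,0.0]]

```text
t: 14.1
eef_pos: [0.569, -0.0016, 0.0883]
ee_rot: [3.141, -0.001, 0.087]
force: [-4.7, 2.3, 14.3]
width: 0.0004
```

```bash
python3 -c "
from h import *
s=arm.get_state();print(s['eef_pos'],s['force'])
grab('wrist','w10'); zoom('w10',170,130,400,250,3.4,'w10z')"
```

```text
[ 0.56896745 -0.00162191  0.08825159] [-4.67454724  2.26003731 14.27973601]
```

View pics/w10z.png

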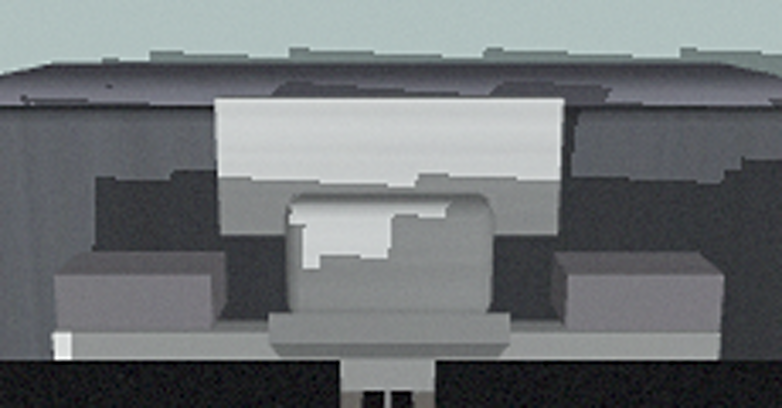

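Request:
jog_arm:
  motion:
    - [[0.0,0,0.001,0,0,0,0.0],[0.0,0,0.001,0,0,0,0.0],[0.0,0,-0.005,0,0,0,0.0],[0.0,0,-0.04,0,0,0,0.0],[-0.04,0,-0.09,0,0,0,0.0],[-0.09,0,-0.14,0,0,0,0.0],[-0.12,0,-0.16,0,0,0,0.0],[-0.12,0,-0.16,0,0,0,0.0]]

```text
t: 14.95
eef_pos: [0.4476, -0.0123, 0.2514]
ee_rot: [-3.141, -0.005, 0.087]
force: [1.1, -0.2, 0.7]
width: 0.0003
```

```bash
python3 -c "
from h import *
grab('wrist','w11'); zoom('w11',180,100,400,250,3.6,'w11z')
to([.36,-.33,.33],0.09)
to([.36,-.33,.33],np.radians(-5))"
```

```text
t 15.0 shift [-0.1138  0.3088 -0.0784] turn [-0.04 -0.36 -0.19]
t 15.0 shift [-0.1138  0.3088 -0.0784] turn [-0.07 -0.36  9.97]
```

View pics/w11.png

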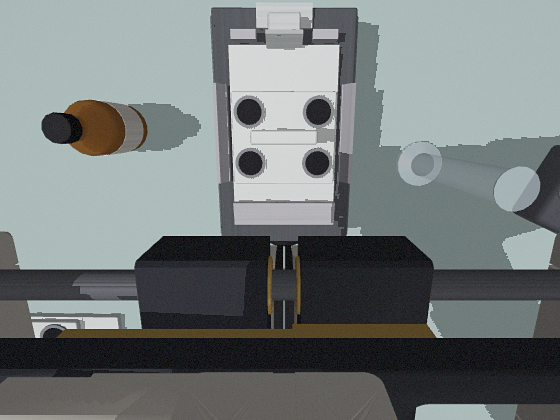

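View pics/w11z.png

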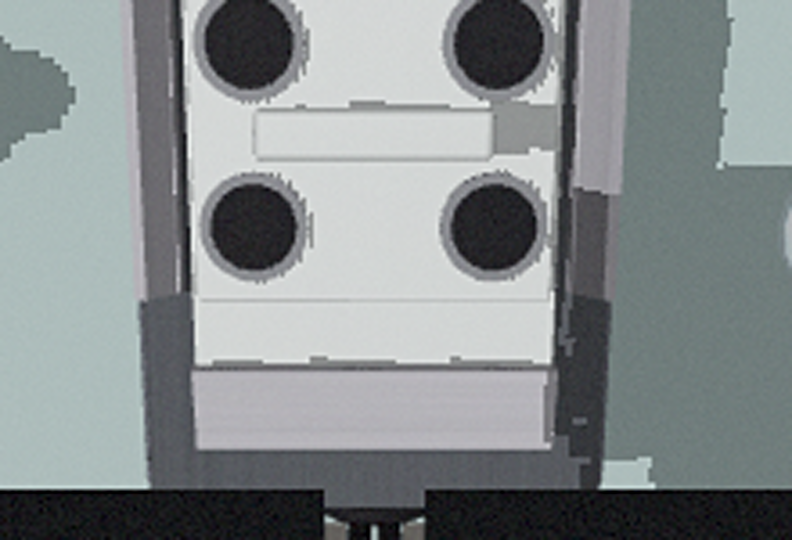

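```bash
python3 -c "
from h import *
zoom('w11',200,0,370,110,4.6,'w11y')"
```

```text
(no output)
```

View pics/w11y.png

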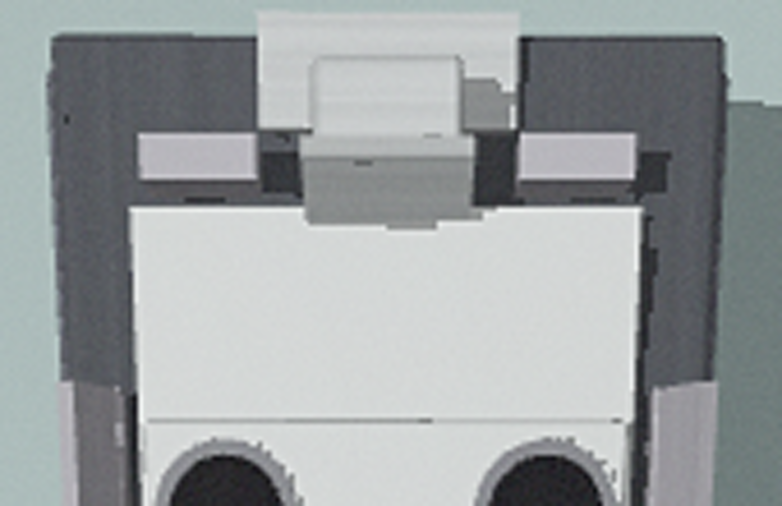

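```bash
python3 -c "
from h import *
g=lambda p:((p[0]+.5)/4.6-.5+200,(p[1]+.5)/4.6-.5)
Rz=Ro.from_euler('z',PSI).as_matrix()
for n,p,z in(('rearL',(131,207),.066),('rearR',(641,207),.066),('noseL',(307,222),.069),('noseR',(470,222),.069),('stop',(200,180),.074)):
    print(n,(Rz.T@(onz('w11',g(p),z)-SEAT)*1000).round(1))
h=lambda p:((p[0]+.5)/3.6-.5+180,(p[1]+.5)/3.6-.5+100)
for n,p,z in(('lipL',(195,370),.077),('lipR',(550,368),.077),('fin1',(257,110),.11),('fin2',(492,110),.11)):
    print(n,(Rz.T@(onz('w11',h(p),z)-SEAT)*1000).round(1))
"
```

```text
rearL [78.1 49.7  6. ]
rearR [ 78.1 -49.7   6. ]
noseL [74.8 15.3  9. ]
noseR [ 74.8 -16.3   9. ]
stop [80.9 35.2 14. ]
lipL [-64.4  48.3  17. ]
lipR [-63.8 -47.6  17. ]
fin1 [ 3.9 26.7 50. ]
fin2 [  3.9 -27.   50. ]
```

Request:
jog_arm:
  motion:
    - [[-0.02,0.03,-0.05,0,0,0,0.0],[-0.05,0.08,-0.078,0,0,0,0.0],[-0.08,0.13,-0.078,0,0,0,0.0],[-0.11,0.18,-0.078,0,0,0,0.0],[-0.11,0.23,-0.078,0,0,0,0.0],[-0.11,0.28,-0.078,0,0,0,0.0],[-0.11,0.31,-0.078,0,0,0,0.0],[-0.11,0.31,-0.078,0,0,0,0.0]]

```text
t: 15.8
eef_pos: [0.3633, -0.3344, 0.329]
ee_rot: [-3.141, -0.005, 0.084]
force: [0.5, -0.3, -0.6]
width: 0.0003
```

```bash
python3 -c "
from h import *
print(arm.get_state()['q'])
grab('wrist','w12')"
```

```text
[-0.34733287  0.00807721 -0.24216897 -0.00303621 -1.31627511  2.0025968 ]
```

View pics/w12.png

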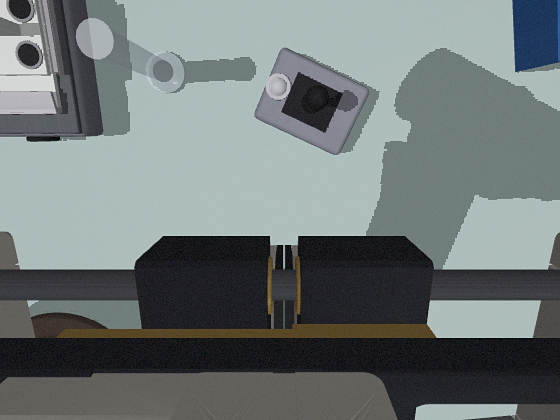

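Request:
jog_arm:
  motion:
    - [[0.0,0.05,0.02,0,0,0,0.0],[0.01,0.1,0.05,0,0,0,0.0],[0.01,0.1,0.06,0,0,0,0.0],[0.01,0.1,0.06,0,0,0,0.0]]

```text
t: 16.25
eef_pos: [0.3811, -0.4345, 0.2641]
ee_rot: [-3.136, 0.001, 0.081]
force: [-0.6, 0.4, -0.6]
width: 0.0005
```

```bash
python3 -c "
from h import *
grab('wrist','w13');zoom('w12',240,30,390,170,4.2,'w12z',1.0)"
```

```text
(no output)
```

View pics/w13.png

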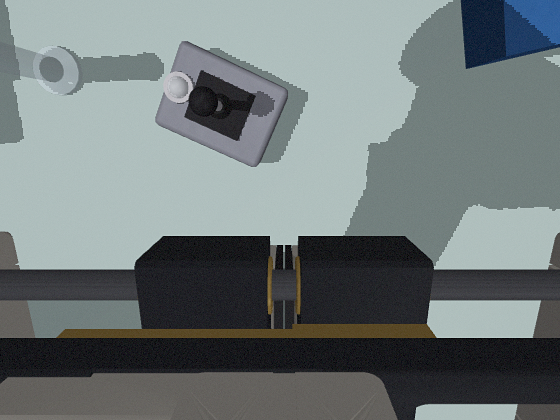

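View pics/w12z.png

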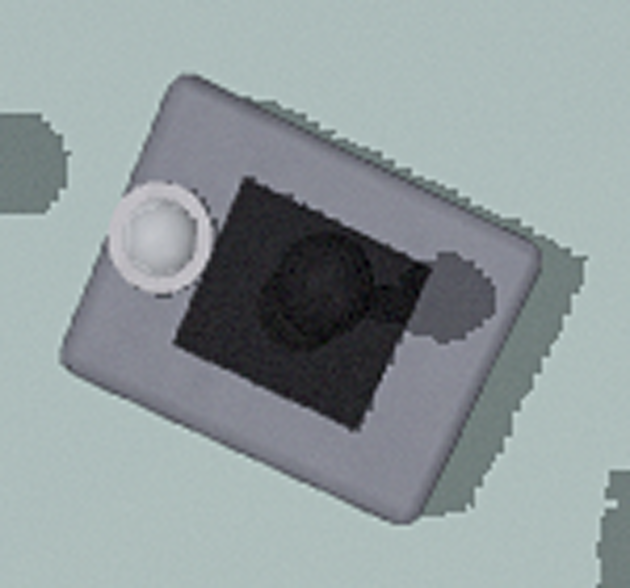

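```bash
python3 -c "
from h import *
zoom('w13',140,30,300,175,4.0,'w13z',1.6)"
```

```text
(no output)
```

View pics/w13z.png

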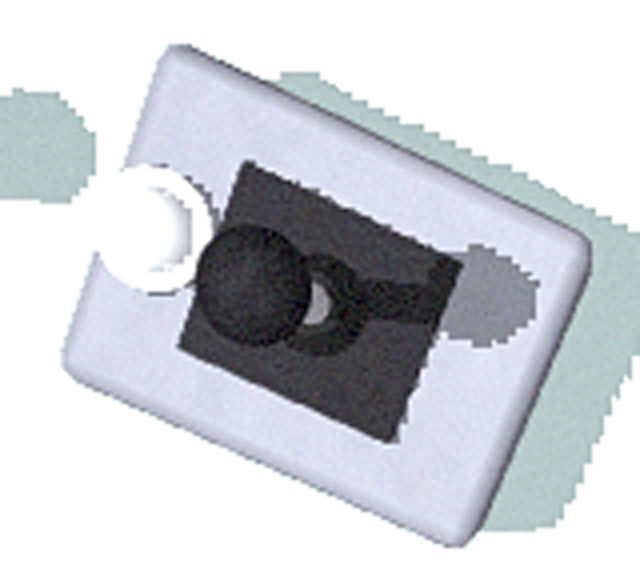

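```bash
python3 -c "
from h import *
a=lambda p:((p[0]+.5)/4.2-.5+240,(p[1]+.5)/4.2-.5+30)
b=lambda p:((p[0]+.5)/4.-.5+140,(p[1]+.5)/4.-.5+30)
P=dict(knob=((324,285),(253,286),.115),lamp=((160,238),(155,229),.045))
for i,(p,q) in enumerate(zip([(247,178),(432,268),(358,432),(175,343)],[(249,160),(462,262),(393,442),(180,347)])): P['c%d'%i]=(p,q,.045)
for i,(p,q) in enumerate(zip([(185,74),(541,255),(410,524),(63,360)],[(175,44),(590,255),(463,546),(65,365)])): P['B%d'%i]=(p,q,.045)
X={}
for k,(p,q,z) in P.items():
    x,e=tri(('w12',a(p)),('w13',b(q))); X[k]=(onz('w12',a(p),z)+onz('w13',b(q),z))/2
    print(k,x.round(4),np.round(e,4),onz('w12',a(p),z).round(4)[:2],onz('w13',b(q),z).round(4)[:2])
c=sum(X['c%d'%i] for i in range(4))/4;B=sum(X['B%d'%i] for i in range(4))/4; print('piv',c,B,'lampdir',X['lamp']-c,np.linalg.norm(X['lamp']-c), np.degrees(np.arctan2(*(X['lamp']-c)[[1,0]])))
ax=(X['B0']+X['B3']-X['B1']-X['B2'])/2; print('axis',ax,np.linalg.norm(ax),np.degrees(np.arctan2(ax[1],ax[0])))
ax=(X['c0']+X['c3']-X['c1']-X['c2'])/2; print('axis',ax,np.linalg.norm(ax),np.degrees(np.arctan2(ax[1],ax[0])))
"
```

```text
knob [ 0.464  -0.3597  0.1139] [0. 0.] [ 0.464  -0.3596] [ 0.464 -0.36 ]
lamp [ 0.4794 -0.3173  0.0443] [0. 0.] [ 0.4793 -0.3174] [ 0.4793 -0.3176]
c0 [ 0.4978 -0.3408  0.0433] [0.0001 0.0001] [ 0.4974 -0.3408] [ 0.4976 -0.3412]
c1 [ 0.4777 -0.3962  0.0457] [0. 0.] [ 0.4779 -0.3964] [ 0.4778 -0.3962]
c2 [ 0.4307 -0.3805  0.0436] [0.0004 0.0004] [ 0.4303 -0.3804] [ 0.4312 -0.3806]
c3 [ 0.4509 -0.324   0.045 ] [0. 0.] [ 0.4509 -0.324 ] [ 0.4509 -0.324 ]
B0 [ 0.524  -0.3208  0.0393] [0.0001 0.0001] [ 0.5229 -0.3209] [ 0.5227 -0.3225]
B1 [ 0.4836 -0.4286  0.0397] [0.0011 0.0011] [ 0.484  -0.4272] [ 0.4821 -0.4288]
B2 [ 0.4044 -0.4002  0.0386] [0. 0.] [ 0.4048 -0.3992] [ 0.4052 -0.4008]
B3 [ 0.4437 -0.2909  0.037 ] [0.0001 0.0001] [ 0.4434 -0.2917] [ 0.4439 -0.294 ]
piv [ 0.46424222 -0.36044341  0.045     ] [ 0.4636269  -0.36061942  0.045     ] lampdir [ 1.50916427e-02  4.29891067e-02 -6.93889390e-18] 0.045561178352972805 70.65600027956152
axis [0.0391777  0.10671921 0.        ] 0.1136832531670644 69.84130568766936
axis [ 1.99305819e-02  5.58616776e-02 -1.38777878e-17] 0.05931066610464442 70.36438664030715
```

```bash
cat >> h.py <<'E'
PIV=np.array([.464,-.360,.045]); DA=np.radians(70.3); D=np.array([np.cos(DA),np.sin(DA),0])
def jog(s,z): to(PIV*[1,1,0]+D*s+[0,0,z],DA-np.pi/2)
E
python3 -c "
from h import *
jog(-.05,.22);jog(-.05,.12)"
```

```text
t 16.3 shift [ 0.0677 -0.0213  0.0463] turn [-2.200e-01  2.000e-02  2.439e+01]
t 16.3 shift [ 0.0677 -0.0209  0.1463] turn [-2.200e-01  2.000e-02  2.439e+01]
```

Request:
jog_arm:
  motion:
    - [[0.04,-0.015,0.02,0,0,8,0.0],[0.068,-0.021,0.04,0,0,16,0.0],[0.068,-0.021,0.046,0,0,24.4,0.0],[0.068,-0.021,0.08,0,0,24.4,0.0],[0.068,-0.021,0.12,0,0,24.4,0.0],[0.068,-0.021,0.146,0,0,24.4,0.0],[0.068,-0.021,0.146,0,0,24.4,0.0]]

```text
t: 17.0
eef_pos: [0.4459, -0.4051, 0.118]
ee_rot: [-3.137, 0.006, -0.344]
force: [0.7, -0.6, -0.3]
width: 0.0003
```

```bash
python3 -c "
from h import *
print(arm.get_state()['q'])
jog(-.03,.119);jog(-.003,.119)
grab('wrist','w14');grab('scene','s3');zoom('s3',70,130,270,270,4,'s3z',1.3)"
```

```text
[-0.41601694  0.35791739 -0.31073375 -0.00534006 -0.90859073  1.6465472 ]
t 17.0 shift [ 0.0018 -0.0185 -0.0009] turn [-0.27  0.35  0.02]
t 17.0 shift [ 0.0018 -0.0455 -0.0008] turn [-0.27  0.35  0.02]
```

View pics/w14.png

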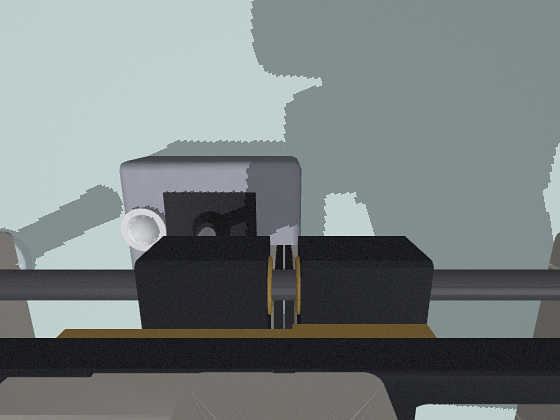

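View pics/s3z.png

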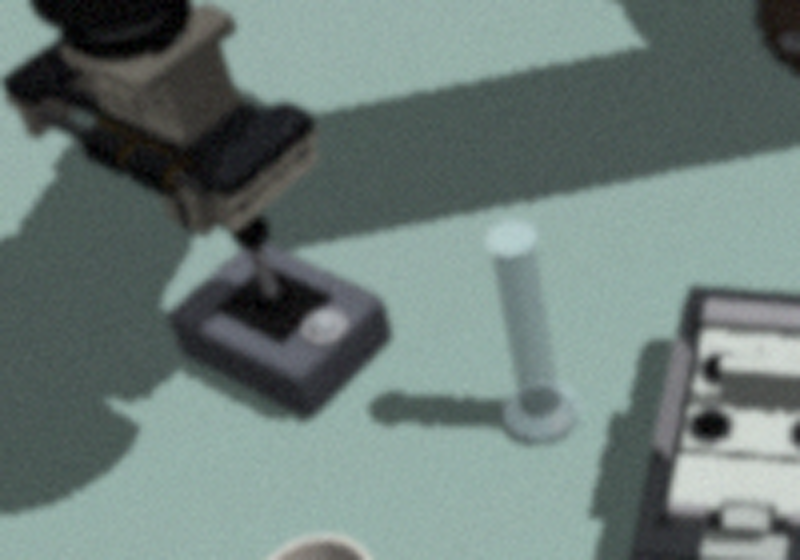

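```bash
python3 -c "
from h import *
for ph in (0,.2,.35,.43,.5):
    k=PIV+.07*(np.sin(ph)*D+[0,0,np.cos(ph)]); p=proj('s3',k); q=proj('s3',PIV); print(ph,(p-[70,130])*4,(q-[70,130])*4)
"
```

```text
0 [246.48716872 229.54190414] [270.99996988 302.65910143]
0.2 [263.11305304 238.77657595] [270.99996988 302.65910143]
0.35 [275.88938126 247.51312805] [270.99996988 302.65910143]
0.43 [282.68246347 252.72415653] [270.99996988 302.65910143]
0.5 [288.56299667 257.56004177] [270.99996988 302.65910143]
```

Request:
jog_arm:
  motion:
    - [[0.002,-0.005,0,-0.3,0.3,0,0.0],[0.002,-0.01,0,-0.3,0.3,0,0.0],[0.002,-0.015,0,-0.3,0.3,0,0.0],[0.002,-0.02,0,-0.3,0.3,0,0.0],[0.002,-0.02,0,-0.3,0.3,0,0.0]]

```text
t: 17.6
eef_pos: [0.4572, -0.3881, 0.1225]
ee_rot: [3.139, -0.006, -0.342]
force: [0.1, -0.6, -0.1]
width: 0.0001
```

```bash
cat >> h.py <<'E'
def js():
    s=arm.get_state(); p=s['eef_pos']-PIV; n=np.array([-D[1],D[0],0]); print('s',(p@D).round(4),'lat',(p@n).round(4),'z',s['eef_pos'][2].round(4),'FD',(s['force']@D).round(2),s['force'].round(1),'t',round(s['t'],2))
E
python3 -c "
from h import *
js(); jog(-.02,.119);jog(-.01,.119);jog(0,.119)"
```

```text
s -0.0287 lat -0.003 z 0.1225 FD -0.49 [ 0.1 -0.6 -0.1] t 17.6
t 17.6 shift [-0.003  -0.0088  0.0034] turn [ 0.13 -0.33  0.1 ]
t 17.6 shift [-0.003  -0.0188  0.0034] turn [ 0.13 -0.33  0.1 ]
t 17.6 shift [-0.003  -0.0288  0.0034] turn [ 0.13 -0.33  0.1 ]
```

Request:
jog_arm:
  motion:
    - [[-0.003,-0.004,0.0034,0,0,0,0.0],[-0.003,-0.009,0.0034,0,0,0,0.0],[-0.003,-0.014,0.0034,0,0,0,0.0],[-0.003,-0.019,0.0034,0,0,0,0.0]]

```text
t: 18.0
eef_pos: [0.4605, -0.3688, 0.1188]
ee_rot: [3.139, -0.005, -0.342]
force: [-1.6, -1.2, -1.3]
width: 0.0005
```

```bash
python3 -c "
from h import *
js(); jog(-.0,.118);grab('scene','s4');zoom('s4',70,130,270,270,4,'s4z',1.5)"
```

```text
s -0.0095 lat 0.0003 z 0.1188 FD -1.7 [-1.6 -1.2 -1.3] t 18.0
t 18.0 shift [ 0.0003 -0.0095  0.0008] turn [ 0.13 -0.29  0.09]
```

View pics/s4z.png

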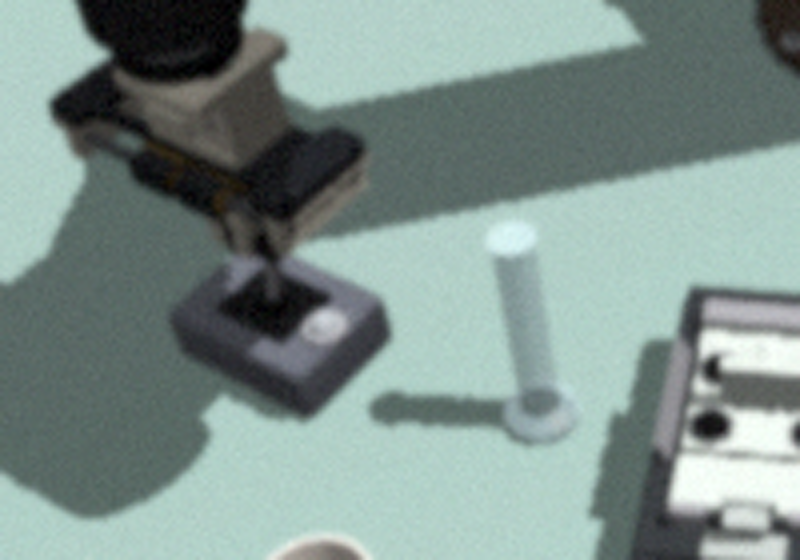

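Request:
jog_arm:
  motion:
    - [[0,-0.003,0.001,0,0,0,0.0],[0,-0.006,0.001,0,0,0,0.0],[0,-0.009,0.001,0,0,0,0.0],[0,-0.01,0.001,0,0,0,0.0]]

```text
t: 18.45
eef_pos: [0.4641, -0.3588, 0.1176]
ee_rot: [3.139, -0.005, -0.342]
force: [-0.8, -2.7, -2.4]
width: 0.0003
```

```bash
python3 -c "
from h import *
js(); jog(.005,.118);grab('scene','s5');zoom('s5',110,170,190,230,10,'s5z',1.5)"
```

```text
s 0.0012 lat 0.0003 z 0.1176 FD -2.8 [-0.8 -2.7 -2.4] t 18.45
t 18.45 shift [ 0.0003 -0.0038 -0.0004] turn [ 0.13 -0.29  0.11]
```

View pics/s5z.png

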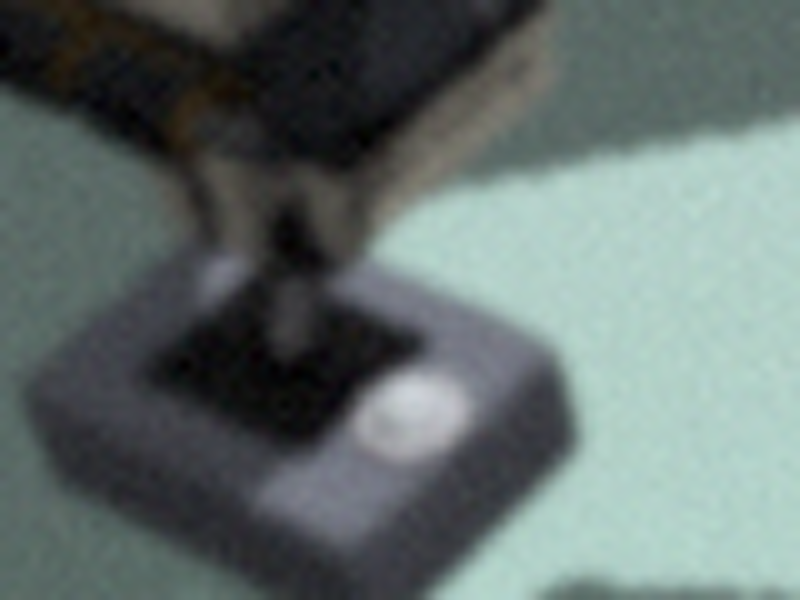

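Request:
jog_arm:
  motion:
    - [[0,-0.002,0,0,0,0,0.0],[0,-0.004,0,0,0,0,0.0],[0,-0.005,0,0,0,0,0.0]]

```text
t: 18.8
eef_pos: [0.4657, -0.354, 0.1175]
ee_rot: [3.139, -0.005, -0.342]
force: [-1.1, -4.5, -3.5]
width: 0.0007
```

```bash
python3 -c "
from h import *
js()"
```

```text
s 0.0062 lat 0.0005 z 0.1175 FD -4.64 [-1.1 -4.5 -3.5] t 18.8
```

```bash
python3 -c "
from h import *
grab('scene','s6');zoom('s6',110,170,190,230,10,'s6z',1.5);zoom('scene0',110,170,190,230,10,'s0z',1.2); grab('wrist','w15')"
```

```text
(no output)
```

View pics/s6z.png

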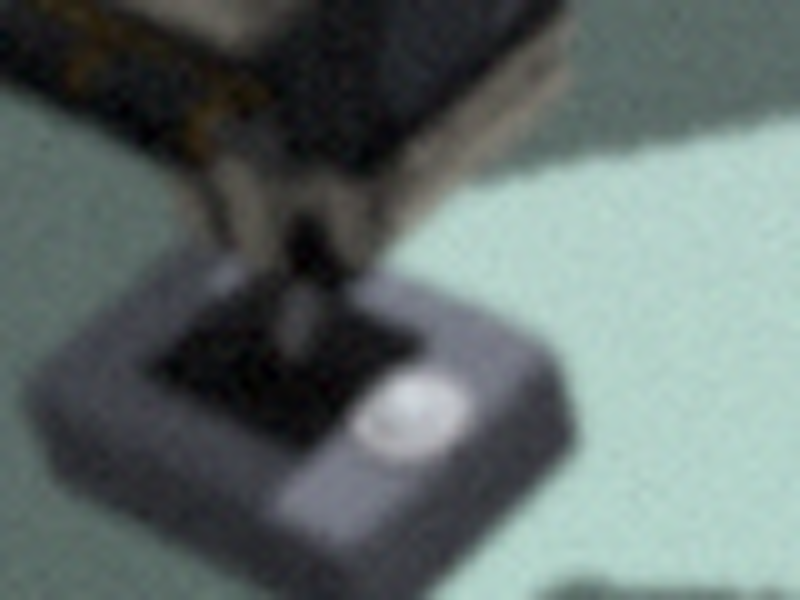

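View pics/s0z.png

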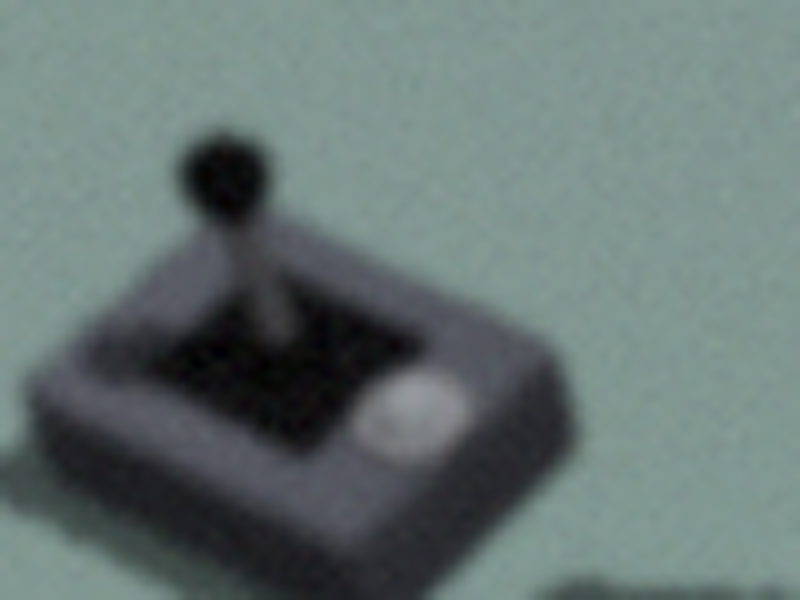

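View pics/w15.png

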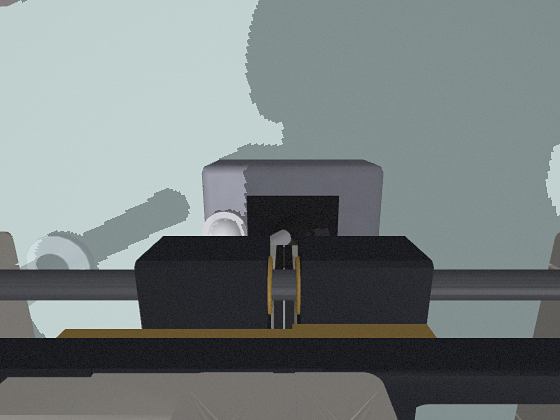

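```bash
python3 -c "
from h import *
zoom('w15',190,150,400,260,3.8,'w15z',2)
for ph in (.2,.3,.35,.4,.45,.5):
    u=np.sin(ph)*D+[0,0,np.cos(ph)]; print(ph,[((proj('w15',PIV+r*u)-[190,150])*3.8).round() for r in (0.0,.02,.04)])
"
```

```text
0.2 [array([390., 313.]), array([369., 350.]), array([343., 396.])]
0.3 [array([390., 313.]), array([356., 349.]), array([316., 393.])]
0.35 [array([390., 313.]), array([351., 349.]), array([304., 392.])]
0.4 [array([390., 313.]), array([345., 348.]), array([291., 390.])]
0.45 [array([390., 313.]), array([339., 347.]), array([279., 388.])]
0.5 [array([390., 313.]), array([334., 346.]), array([267., 385.])]
```

View pics/w15z.png

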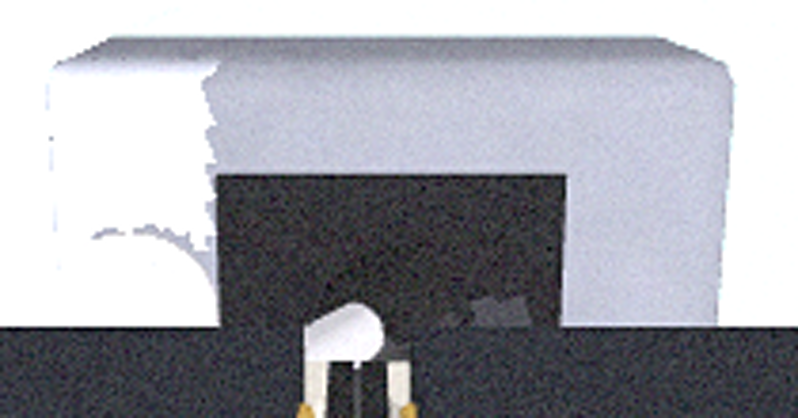

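Request:
jog_arm:
  motion:
    - [[0,-0.001,0,0,0,0,0.0],[0,-0.001,0,0,0,0,0.0],[0,-0.001,0,0,0,0,0.0],[0,-0.001,0,0,0,0,0.0],[0,-0.001,0,0,0,0,0.0],[0,-0.001,0,0,0,0,0.0],[0,-0.001,0,0,0,0,0.0],[0,-0.001,0,0,0,0,0.0]]

```text
t: 19.7
eef_pos: [0.4657, -0.3538, 0.1175]
ee_rot: [3.138, -0.004, -0.342]
force: [-1.9, -8.0, -3.1]
width: 0.0005
```

```bash
python3 -c "
from h import *
js(); jog(-.06,.119)"
```

```text
s 0.0064 lat 0.0005 z 0.1175 FD -8.14 [-1.9 -8.  -3.1] t 19.7
t 19.7 shift [ 0.0004  0.0664 -0.0013] turn [ 0.19 -0.25  0.11]
```

Request:
jog_arm:
  motion:
    - [[0,0.005,0,0,0,0,0.0],[0,0.01,0,0,0,0,0.0],[0,0.016,0,0,0,0,0.0],[0,0.022,0,0,0,0,0.0],[0,0.03,0,0,0,0,0.0],[0,0.045,0,0,0,0,0.0],[0,0.066,-0.001,0,0,0,0.0],[0,0.066,-0.04,0,0,0,0.0]]

```text
t: 20.5
eef_pos: [0.4397, -0.4162, 0.1529]
ee_rot: [3.141, 0.005, -0.345]
force: [0.5, -0.5, -0.5]
width: 0.0004
```

Request:
jog_arm:
  motion:
    - [[-0.03,0.0,-0.05,0,0,0,0.0],[-0.07,0.0,-0.1,0,0,0,0.0],[-0.1,0,-0.14,0,0,0,0.0],[-0.1,0,-0.14,0,0,0,0.0],[-0.1,0,-0.14,0,0,0,0.0]]

```text
t: 21.0
eef_pos: [0.3456, -0.3834, 0.2972]
ee_rot: [3.139, -0.001, -0.345]
force: [0.9, 0.5, -0.5]
width: 0.0004
```

```bash
python3 -c "
from h import *
print(arm.get_state()['force'],arm.get_state()['q'])
for n in('scene','top','wrist'): grab(n,n+'9')
zoom('scene9',70,150,330,300,3,'s9z',1.3)"
```

```text
[ 0.94358248  0.53114876 -0.50128186] [-0.45501268  0.06393416 -0.2572009   0.00219958 -1.24830244  1.67990032]
```

View pics/s9z.png

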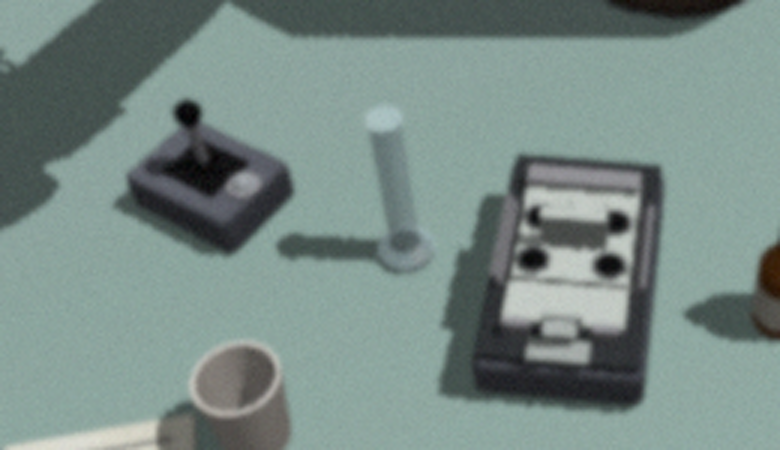

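View pics/top9.png

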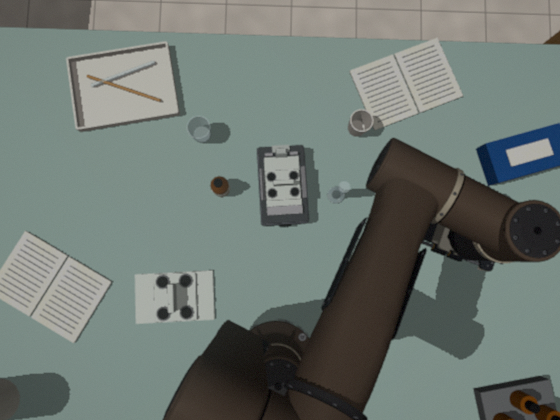

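View pics/wrist9.png

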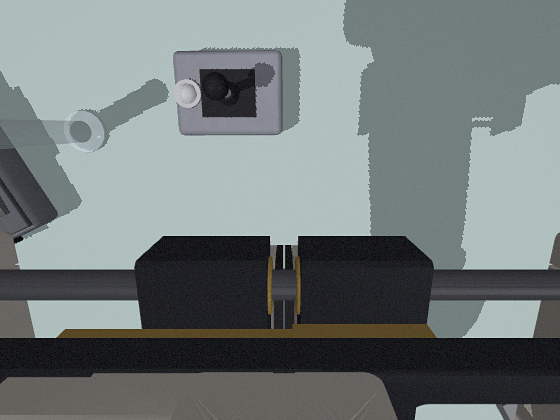

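```bash
python3 -c "
from h import *
print(proj('wrist9',PIV+[0,0,.07]))
a=cv2.absdiff(load('top0')['im'],load('top9')['im']).max(2)
for n,(x,y) in dict(bottle=(220,186),cyl=(339,193),beaker=(200,129),mug=(361,122)).items(): print(n,a[y-14:y+14,x-14:x+14].mean())
print(arm.job_done())"
```

```text
[215.27782493  85.8486674 ]
bottle 13.769132653061224
cyl 16.12627551020408
beaker 15.591836734693878
mug 14.818877551020408
the job is handed in; nothing more can be done
None
```

The plate is clipped into the rocker, the jog lever was tipped fully towards the lamp and has returned to the middle. I handed the job in at about 21 s of the 72 s allowed.

**What I did**
- **Plate:** I pinched the smaller plate by its fin and hooked its front edge under the lip at 0.2 rad tilt. I then lowered the rear edge onto the catch, let go, and pressed the rear flange down with closed fingers. The force rose to about 14 N with no further travel, so it was flat on the deck.
- **Lever:** I pushed it towards the lamp from behind the knob until it hit its stop, where force rose to 8 N with no more movement. I held it there for about a second, eased off and moved the arm clear.

**What the last checks showed**
- **Plate seated:** After pressing, the wrist view showed the plate flat. The catch nose was at x = 74.8 mm of seat (75.5 when closed) and over the plate's rear edge at 78 mm. The final scene view shows the same.
- **Lever at rest:** The knob is within about 2 pixels of where an upright lever should appear.
- **Bystanders:** The bottle, measuring cylinder, beaker and cup stand where they were. I judged this by comparing the final pictures with the starting ones by eye. The pixel-difference numbers were similar for all four (14–16), and I had no reference to judge them against.

**Checks that disagreed**
- **Wrist-camera heights:** Triangulated heights read low on the fin top (46 instead of 50 mm) and the lip (about 73 instead of 77 mm). I relied on contact forces for the final heights.
- **Lever angle:** The camera estimates at full tilt disagreed: about 0.38 rad in the scene view, 0.5 or more in the wrist view. I took the stop force as the proof of full tilt.

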